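Open the sampling pump and cover its filter bowl

TASK

Swing the black toggle latch on the front of the pump housing outward and down until it stands about level, then lift the lid by its knob and lean it back well past upright. Gently set the loose aluminium cover with the tall knob on the filter bowl inside the housing, so that it drops in and sits flat on the rim all round, and leave it there with the latch down and the lid open for the leak test. Keep off the glass drying tube above the latch, and leave the other fittings on the counter where they are.

Things in the scene. Friction and masses are not known exactly. Their poses are not given: they have to be found in the camera images.
- housing: Aluminium pump housing, fixed: box 144 mm deep (its x), 170 wide (y), rim 88 mm high, walls 5 mm. Origin under its centre, z up; its -x face (the front) looks to the robot's right and bears the latch, the lid's hinge is at +x. Inside, at its y 24 to 68, a pump up to 51 mm high. Straps at x -60, y +-87 rise to 150 mm, then lean out to the drying tube (x -90, z 215); a pipe runs down at y -140.
- latch (a joint): Black toggle latch lever, rad: 0 closed, upright, its hook over the lid's front lip (starts up to 0.04); grows as its upper end swings outward (housing -x) and down; stop at 1.5, about level. It bars the lid until about 0.2. Stiff hinge, 0.12 N m: stays where it is left. Lever 22 mm wide (y), 5 mm thick.
- latch_tab (a point): Centre of the latch's tab, the bent-out upper end of the lever: 24 mm wide (housing y), 5 thick, 34 long. Closed it leans 30 deg outward, 118 mm above the counter (upper end 133), 70 mm from the pivot. The drying tube hangs over it, 97 mm higher and 8 further back (+x), in the way of an upright gripper: come from in front of the housing with the tool leaning that way 30 to 45 deg.
- latch_hinge (a point): Middle of the latch's pivot pin, which runs along the housing's y, 50 mm above the counter, 8 mm in front of the front face.
- lid (a joint): Lid, rad: 0 closed; grows as its front edge rises and swings back (housing +x); upright at 1.57, stop at 1.92. Stiff friction hinge, 0.33 N m: stays where it is left; 0.3 kg, about 8 N to lift at the knob. Aluminium plate 150 mm (x) by 166 (y), 6 thick, outer face 4 mm above the hinge line when closed, with a front lip 20 mm wide under the latch's hook.
- lid_knob (a point): Top centre of the lid's round aluminium knob, 16 mm across (head 19), 30 mm high, square on the lid's outer face, 71 mm from the hinge line towards the front. Closed, its top is 124 mm above the counter and the tube's axis is 95 mm in front of it, 91 higher.
- lid_hinge (a point): Middle of the lid's hinge line, along the housing's y at its back edge, 90 mm above the counter.
- drying_tube: Frosted glass drying tube, 24 mm across and 196 mm long with nylon end caps and brass ends (256 mm in all), lying along the housing's y, fixed in the bracket above the latch. Origin at its middle, 215 mm above the counter. Fragile: keep off.
- bowl: Round steel filter bowl fixed inside the housing, outer diameter 62 mm, mouth 52 mm clear, 42 mm high; origin under its centre, 11 mm above the counter, z up.
- bowl_rim (a point): Centre of the bowl's mouth at the height of its rim, 53 mm above the counter (35 mm below the housing's rim).
- cover: Loose aluminium filter cover, 70 to 140 g: disc 66 mm across, 4 thick; under it a round centring step 49 across, 5 high; on top a round knob 16 across, 30 tall. Origin: centre of the step's underside, z along the knob. It stands on its step on the counter, disc at 5 to 9 mm, knob top at 39. About 1.5 mm of play all round in the bowl; off-centre it rests 5 mm high or askew until worked in.
- cover_seat (a point): Centre of the ring face under the cover's disc that lies on the rim, 5 mm above the cover's origin; seated it meets bowl_rim.
- regulator: Blue anodized flow regulator, block 50 x 36 x 40 mm with a round knob to 68 mm height, brass ports at both x ends (78 mm in all), a gauge on its +y face; origin under its centre. Bystander.
- nipple1: Brass hex nipple, 22 mm across flats, 40 mm tall, standing on end; origin under its centre. Bystander.
- nipple2: Brass hex nipple, 22 mm across flats, 40 mm tall, standing on end; origin under its centre. Bystander.
- nipple3: Brass hex nipple, 22 mm across flats, 40 mm tall, standing on end; origin under its centre. Bystander.
- tee: White nylon tee fitting lying flat, 72 mm along its x, branch to +y 38 mm, 28 mm high; origin under its centre. Bystander.
- blank: Flat steel blanking disc without a knob, 52 mm across, 8 mm thick; origin under its centre. Bystander.
- spanner: Steel spanner 150 mm long lying along its x; origin under its middle. Bystander.
There are look-alikes about, which are no part of the job. Leave any pink or turquoise look-alike of the cover alone.

How it is judged:
By the outcome, as a careful person would: the job done as asked, in the order asked, and still so for the second after the job is handed in, with the robot touching nothing.
It also fails if it takes over 72 s, if anything falls off the work surface, if the arm or the gripper's body presses on something with over 40 N, if the wrist force passes 120 N, or if a joint passes its speed limit or range.

ROBOT

A 6-joint arm with a two-finger parallel gripper is mounted at the origin on the work surface. World frame = base frame: x ahead of the robot, y to its left, z up, the work surface at z = 0. Lengths are in m, angles in rad, forces in N, time in s.
With the tool pointing down it reaches from about 0.425 to 0.95 m from the base axis. Payload 3.5 kg.
Tool frame: the origin (TCP) lies between the finger pads; the fingertips stand 14 mm ahead of it and the grasp point (between the pads) lies 5 mm behind it (ctrl.tip_extent is the distance from the TCP to the fingertips, in m); x points along the fingers, z is the direction in which the jaws open and shut, and the axes are right-handed (so a half turn about x gives the same grasp; the last joint's range is limited). The gripper opens to 85 mm and grips with 20 to 120 N. Pads are 22 mm wide; open, the fingers measure 114 mm over their backs; the gripper's body (76 mm by 85 mm) begins 54 mm behind the grasp point. The pads swing forward as they close: fully open they stand 13 mm farther back than shut.
Start: joints at [0.977, 0.286, 1.577, -0, 1.279, -0.15], TCP at [0.29, 0.61, 0.245] pointing down, gripper open.
Joint ranges: [-2.77, 2.77], [-0.9, 2.22], [0.21, 2.48], [-1.53, 4.67], [0.24, 2.81], [-2.84, 2.84]. Speed limits (rad/s): [2.79, 2.79, 3.14, 3.14, 3.14, 3.14].

INTERFACE

Orientations are given as a unit quaternion [x, y, z, w].
In Python, from plant import ctrl gives the robot as it stands.
- The arm moves only by the tool move_arm, never from a script. Its argument "commands" is one flat list of numbers, 4 for each row, row after row: the shift along the tool's x, y, z in units of 25 mm (1.0 is 25 mm), then the turn about the tool's x in units of 5 degrees (1.0 is 5 degrees). A call has 1 to 20 rows; each row shifts and turns the commanded pose from where the row before left it, along the tool's axes as they then stand; what a row does not reach is not made up. A row lasts 1/8 s, in which the tool goes at most 62.5 mm and 10.7 degrees, less where a joint would pass 70% of its speed; a pose out of reach is approached as far as the arm can. A call is refused whole if a number of a shift passes 1 or a number of a turn 1, either way. A call with a gripper value outside its range is refused whole. "jaw" is the finger opening in mm, from 0 to 85.4, set as the call begins (left out, the last holds). The fingers move at their own pace and stop on an object; "force" is the grip in N (left out, the last holds). Time passes only in rows, so rows that do not move let the fingers close. It gives the time, the measured TCP pose, the force and the opening at its end, in the units of the state.
- ctrl.get_state(): the state, without advancing time (a new reading comes with each control period).
- ctrl.read_camera(name): name is "scene" or "top" or "wrist"; returns the picture (400x640x3 uint8, red, green, blue); there is no depth.
- ctrl.get_calibration(name): a dict with "camera_matrix" (3x3 intrinsics, pixels), "camera_from_world" (4x4, takes a point from world to camera coordinates); the wrist camera has in their place "mount" (4x4, takes a point from camera to tool coordinates, whose origin is the TCP and whose axes are the tool frame's). Camera axes: x right, y down, z forward; pixel columns grow to the right and rows downward; lengths in m; the calibration is good to about 2 mm. A picture is of the moment at which its call begins: read the wrist's pose just before it. get_calibration takes no time and is no camera call.
- ctrl.sign_off(): hands the job in, once; it reports no verdict.
The state is a dict: "time": time; "qpos": joint angles; "dq": joint speeds; "joint_efforts": joint torques, N m; "eef_pos": TCP position; "tcp_rot": TCP orientation; "contact_force": force on the tool from outside, world axes, zero at the start; "wrist_torque": the same for the moment, N m; "opening": opening from 0.0 (shut) to 1.0 (fully open).
Only numpy, scipy, OpenCV 4.12 (cv2) and the standard library are available. Lean on these libraries where they do the work, as an engineer would, in place of code of your own. Each camera call takes 0.05 s, during which the arm holds its last target.

## Working session

There is one attempt and no reset: what is moved stays moved. The work goes in short steps, Python scripts to look and compute and a tool call to move; the robot and the scene stay as the last step left them, time stands still between calls to the robot, and variables do not carry over. Pictures are saved under pics/ and viewed, and the job is handed in when it is done.

Besides the shell and the picture viewer there is one more tool, called after "Emit:" by a JSON object that holds its "api" and its "payload", one argument or row to a line. move_arm: Moves the arm, as the interface text tells. Its arguments: {"type":"object","properties":{"commands":{"type":"array"},"jaw":{"type":"number"},"force":{"type":"number"}},"required":["commands"]}

```bash
ls; mkdir -p pics; python3 - <<'E'
from plant import ctrl
import cv2,numpy as np
np.set_printoptions(precision=4,suppress=True)
s=ctrl.get_state();print(s)
for n in ['scene','top','wrist']:
    cv2.imwrite(f'pics/{n}0.png',ctrl.read_camera(n)[:,:,::-1]); print(n,ctrl.get_calibration(n))
E
```

```text
pics
{'time': 0.0, 'qpos': array([ 0.977 ,  0.2872,  1.5782, -0.    ,  1.2786, -0.15  ]), 'dq': array([-0.001 , -0.0009,  0.0003, -0.0012,  0.0004, -0.0004]), 'joint_efforts': array([  0.0001, -40.5986, -29.2625,  -0.0002,   0.0058,  -0.    ]), 'eef_pos': array([0.2894, 0.6091, 0.2439]), 'tcp_rot': array([-0.378 ,  0.5986,  0.3774,  0.597 ]), 'contact_force': array([-0.0571, -0.5715,  0.2451]), 'wrist_torque': array([ 0.0111, -0.0043, -0.0325]), 'opening': 0.9995036515206391}
scene {'camera_matrix': array([[482.7341,   0.    , 315.9331],
       [  0.    , 482.7341, 194.3507],
       [  0.    ,   0.    ,   1.    ]]), 'camera_from_world': array([[-0.849 ,  0.5284, -0.0008,  0.4647],
       [ 0.3379,  0.5416, -0.7698, -0.0895],
       [-0.4063, -0.6538, -0.6383,  1.5784],
       [ 0.    ,  0.    ,  0.    ,  1.    ]])}
top {'camera_matrix': array([[375.7516,   0.    , 317.1849],
       [  0.    , 375.7516, 201.1205],
       [  0.    ,   0.    ,   1.    ]]), 'camera_from_world': array([[ 0.0768, -0.997 ,  0.0045, -0.0253],
       [-0.9748, -0.076 , -0.2098,  0.5409],
       [ 0.2095,  0.0118, -0.9777,  1.2976],
       [ 0.    ,  0.    ,  0.    ,  1.    ]])}
wrist {'camera_matrix': array([[334.4541,   0.    , 321.7762],
       [  0.    , 334.4541, 200.3685],
       [  0.    ,   0.    ,   1.    ]]), 'mount': array([[-0.0008, -0.2724,  0.9622, -0.1279],
       [ 0.0003, -0.9622, -0.2724,  0.0691],
       [ 1.    ,  0.    ,  0.0009,  0.0002],
       [ 0.    ,  0.    ,  0.    ,  1.    ]])}
```

View pics/scene0.png

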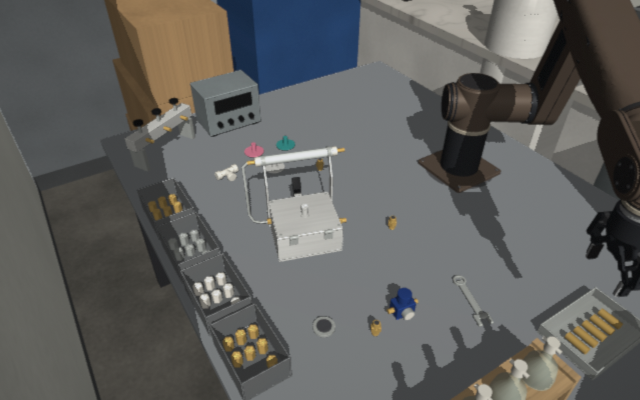

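View pics/top0.png

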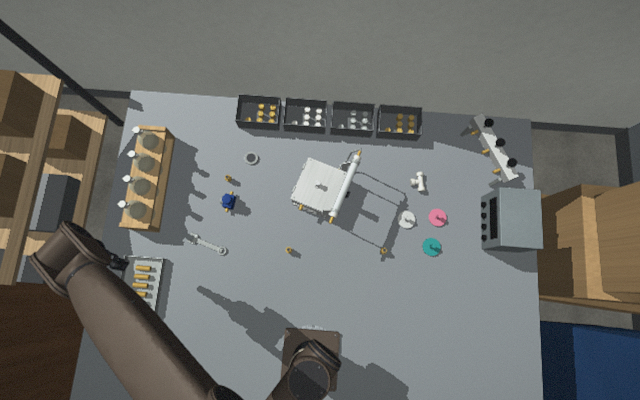

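View pics/wrist0.png

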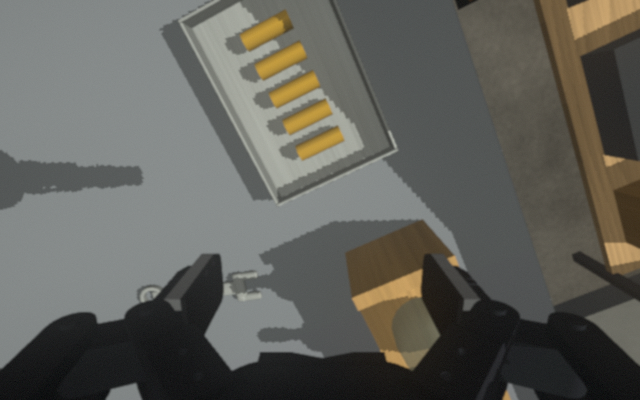

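```bash
python3 - <<'E'
import cv2
a=cv2.imread('pics/top0.png'); cv2.imwrite('pics/topc.png',cv2.resize(a[140:270,280:460],None,fx=4.4,fy=4.4,interpolation=cv2.INTER_CUBIC))
a=cv2.imread('pics/scene0.png'); cv2.imwrite('pics/scenec.png',cv2.resize(a[125:265,210:360],None,fx=4.2,fy=4.2,interpolation=cv2.INTER_CUBIC))
E
```

```text
(no output)
```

View pics/topc.png

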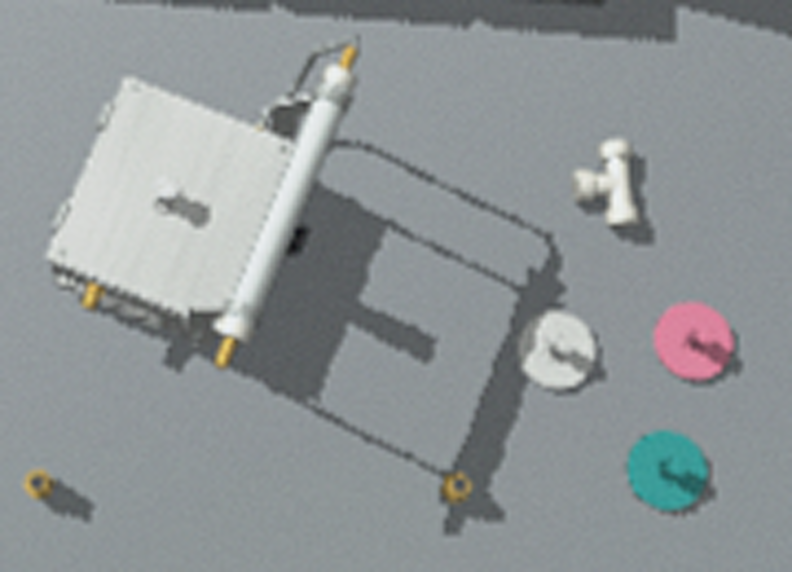

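View pics/scenec.png

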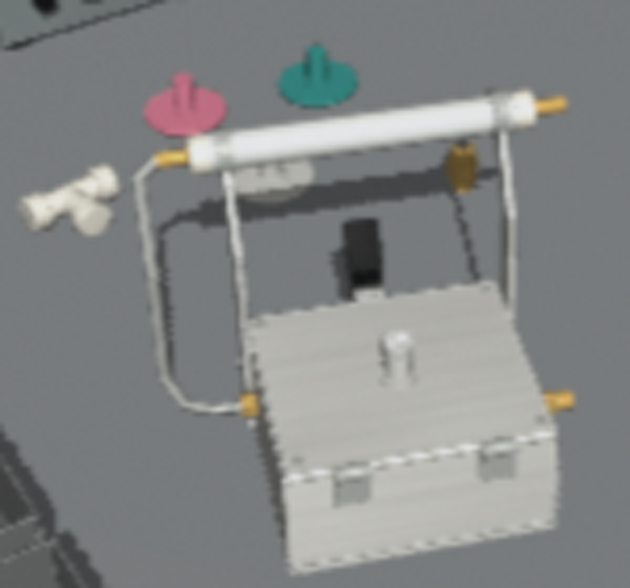

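```bash
cat > h.py <<'E'
import numpy as np, cv2
from scipy.spatial.transform import Rotation as R
from plant import ctrl
np.set_printoptions(precision=4,suppress=True)
def cam(n,s=None):
    c=ctrl.get_calibration(n);K=c['camera_matrix']
    if n=='wrist':
        s=s or ctrl.get_state()
        T=np.eye(4);T[:3,:3]=R.from_quat(s['tcp_rot']).as_matrix();T[:3,3]=s['eef_pos']
        W=T@c['mount']
    else: W=np.linalg.inv(c['camera_from_world'])
    return K,W
def ray(C,px):
    K,W=C
    d=W[:3,:3]@np.linalg.solve(K,[px[0],px[1],1.]);return W[:3,3],d/np.linalg.norm(d)
def plane(C,px,z):
    o,d=ray(C,px);return o+d*(z-o[2])/d[2]
def tri(*cp):
    A=np.zeros((3,3));b=np.zeros(3);L=[]
    for C,px in cp:
        o,d=ray(C,px);P=np.eye(3)-np.outer(d,d);A+=P;b+=P@o;L.append((o,P))
    p=np.linalg.solve(A,b);return p,[np.linalg.norm(P@(p-o)) for o,P in L]
def proj(C,p):
    K,W=C;q=np.linalg.inv(W)@np.append(p,1);u=K@q[:3];return u[:2]/u[2]
E
python3 - <<'E'
from h import *
T=cam('top');S=cam('scene')
t=lambda x,y:(280+x/4.4,140+y/4.4)
s=lambda x,y:(210+x/4.2,125+y/4.2)
for n,a,b in [('knob',t(165,190),s(398,340)),('hingefar',t(127,78),s(290,475)),('hingenear',t(50,258),s(553,433)),('tubefar',t(347,57),s(158,158)),('tubenear',t(226,350),s(566,103)),('latchtop',t(297,240),s(362,222))]:
    print(n,*tri((T,a),(S,b)))
print('cover',plane(T,t(560,350),0.009),'pink',plane(T,t(694,342),.009),'hingez', plane(T,t(127,78),.094),plane(T,t(50,258),.094))
# lid front corners from scene at z .094
print(plane(S,s(245,322),.094),plane(S,s(492,285),.094),plane(S,s(290,475),.094),plane(S,s(553,433),.094))
E
```

```text
knob [0.5925 0.0192 0.1181] [np.float64(0.0006937699655956756), np.float64(0.0006937699655957925)]
hingefar [0.6923 0.0586 0.0873] [np.float64(0.00018972366426038515), np.float64(0.00018972366426028446)]
hingenear [0.5374 0.1082 0.0835] [np.float64(0.00024213274347961882), np.float64(0.00024213274347964018)]
tubefar [ 0.6823 -0.1106  0.2104] [np.float64(0.002275821553134022), np.float64(0.0022758215531340194)]
tubenear [ 0.4466 -0.0298  0.215 ] [np.float64(0.006891434038733632), np.float64(0.006891434038733701)]
latchtop [ 0.5575 -0.0863  0.1267] [np.float64(1.1695231149380673e-05), np.float64(1.1695231149193284e-05)]
cover [ 0.508  -0.3208  0.009 ] pink [ 0.5236 -0.4334  0.009 ] hingez [0.6902 0.0582 0.094 ] [0.5353 0.1072 0.094 ]
[ 0.6533 -0.0724  0.094 ] [ 0.4986 -0.0198  0.094 ] [0.6951 0.0649 0.094 ] [0.5436 0.1172 0.094 ]
```

```bash
cat >> h.py <<'E'
C0=np.array([.5915,.014]); TH=np.deg2rad(71.4)   # housing centre guess, yaw of x_h
def H(x,y,z): 
    c,s=np.cos(TH),np.sin(TH)
    return np.array([C0[0]+c*x-s*y,C0[1]+s*x+c*y,z])
def inH(p):
    c,s=np.cos(TH),np.sin(TH);d=np.asarray(p)[:2]-C0
    return np.array([c*d[0]+s*d[1],-s*d[0]+c*d[1],p[2]])
def need(p,yaw_z=None):
    """shift to world p in tool axes (units 25mm), after turning tool z to yaw_z (rad)"""
    s=ctrl.get_state();M=R.from_quat(s['tcp_rot']).as_matrix()
    yz=np.arctan2(M[1,2],M[0,2]);t=0
    if yaw_z is not None:
        t=-np.rad2deg((yaw_z-yz+np.pi)%(2*np.pi)-np.pi)
        M=R.from_rotvec([0,0,-np.deg2rad(t)]).as_matrix()@M
    print('t',s['time'],'pos',s['eef_pos'],'yaw',np.rad2deg(yz),'xaxis',M[:,0],'q',s['qpos'],'F',s['contact_force'],'open',s['opening'])
    print('turn units(5deg)',t/5,' shift units after turn',M.T@(np.asarray(p)-s['eef_pos'])/.025)
E
python3 - <<'E'
from h import *
need(H(-.152,0,.30),TH); print(H(-.152,0,.3),ctrl.tip_extent)
E
```

```text
t 0.15 pos [0.2895 0.6092 0.2442] yaw 64.57105631749452 xaxis [-0.0009 -0.0017 -1.    ] q [ 0.977   0.287   1.5778  0.      1.2786 -0.15  ] F [ 0.4831 -0.3328 -0.6082] open 0.9993283592306152
turn units(5deg) -1.365788736501097  shift units after turn [ -2.191  -19.041  -24.7965]
[ 0.543  -0.1301  0.3   ] 0.014
```

Emit:
{"api": "move_arm", "payload": {
  "commands": [-1, 0, 0, -0.68, -1, 0, 0, -0.68, -0.2, -0.76, -1, 0, 0, -0.76, -1, 0, 0, -0.76, -1, 0, 0, -0.76, -1, 0, 0, -0.76, -1, 0, 0, -0.76, -1, 0, 0, -0.76, -1, 0, 0, -0.76, -1, 0, 0, -0.76, -1, 0, 0, -0.76, -1, 0, 0, -0.76, -1, 0, 0, -0.76, -1, 0, 0, -0.76, -1, 0, 0, -0.76, -1, 0, 0, -0.76, -1, 0, 0, -0.76, -1, 0, 0, -0.76, -1, 0, 0, -0.76, -1, 0],
  "jaw": 85.4
}}

```text
time: 2.65
eef_pos: [0.4701, 0.0729, 0.3]
tcp_rot: [-0.412, 0.574, 0.413, 0.574]
contact_force: [-0.7, -0.5, -0.4]
opening: 1.001
```

Emit:
{"api": "move_arm", "payload": {
  "commands": [0, -0.76, -1, 0, 0, -0.76, -1, 0, 0, -0.76, -1, 0, 0, -0.76, -1, 0, 0, -0.76, -1, 0, 0, -0.76, -1, 0, 0, -0.76, -1, 0, 0, -0.3, -0.5, 0, 0, 0, 0, 0]
}}

```text
time: 3.78
eef_pos: [0.5432, -0.1489, 0.2999]
tcp_rot: [-0.412, 0.575, 0.413, 0.574]
contact_force: [-0.6, 0.4, 0.3]
opening: 1.002
```

```bash
python3 - <<'E'
from h import *
need(H(-.152,0,.30),TH)
cv2.imwrite('pics/w1.png',ctrl.read_camera('wrist')[:,:,::-1])
E
```

```text
t 3.775 pos [ 0.5432 -0.1489  0.2999] yaw 71.30169027116573 xaxis [-0.0009  0.0007 -1.    ] q [-0.4479  0.0022  1.7941  0.0003  1.3464 -1.6924] F [-0.6346  0.3918  0.327 ] open 1.0020312710089978
turn units(5deg) -0.019661945766856495  shift units after turn [-0.0034  0.2469  0.7138]
```

View pics/w1.png

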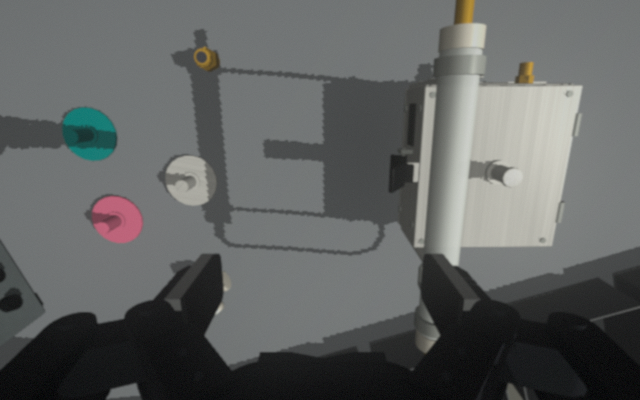

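```bash
python3 - <<'E'
from h import *
T=cam('top');S=cam('scene');W=cam('wrist')
t=lambda x,y:(280+x/4.4,140+y/4.4)
s=lambda x,y:(210+x/4.2,125+y/4.2)
def P(n,*a):
    p,e=tri(*a);print(n,p,'H',inH(p)*1e3,np.round(np.array(e)*1e3,1))
P('knob',(T,t(165,190)),(S,s(398,338)),(W,(513,177)))
P('latchtop edge',(S,s(362,222)),(W,(390,173)))
P('latch',(T,t(297,240)),(S,s(362,222)),(W,(390,173)))
P('tubecap near',(T,t(235,325)),(W,(462,38)))
P('tubeend near',(S,s(566,103)),(T,t(224,362)))
P('hingefar',(T,t(127,78)),(S,s(290,475)),(W,(553,246)))
P('hingenear',(T,t(50,258)),(S,s(553,433)),(W,(581,86)))
P('cover',(T,t(560,350)),(W,(190,181)))
im=cv2.imread('pics/w1.png');cv2.imwrite('pics/w1c.png',cv2.resize(im[80:260,370:600],None,fx=3.3,fy=3.3,interpolation=cv2.INTER_CUBIC))
cv2.imwrite('pics/w1d.png',cv2.resize(im[100:260,40:260],None,fx=3.5,fy=3.5,interpolation=cv2.INTER_CUBIC))
E
```

```text
knob [0.5933 0.0209 0.1225] H [  7.087    0.4687 122.5206] [2.8 1.1 2.3]
latchtop edge [ 0.5556 -0.0862  0.1257] H [-106.4307    2.0587  125.6536] [1.8 1.8]
latch [ 0.5563 -0.0861  0.1262] H [-106.0786    1.4123  126.1556] [1.3 1.2 2.4]
tubecap near [ 0.4686 -0.0395  0.223 ] H [-89.8431  99.3863 223.0482] [0.4 0.4]
tubeend near [ 0.4412 -0.0314  0.2112] H [-91.0057 127.9991 211.1904] [3.4 3.4]
hingefar [0.6933 0.0616 0.093 ] H [ 77.5704 -81.2909  92.9673] [4.2 1.9 3.6]
hingenear [0.5386 0.1114 0.0896] H [75.4427 81.1544 89.5629] [4.5 2.2 3.9]
cover [ 0.5137 -0.3278 -0.02  ] H [-348.7965  -35.287   -20.0399] [0.4 0.4]
```

View pics/w1c.png

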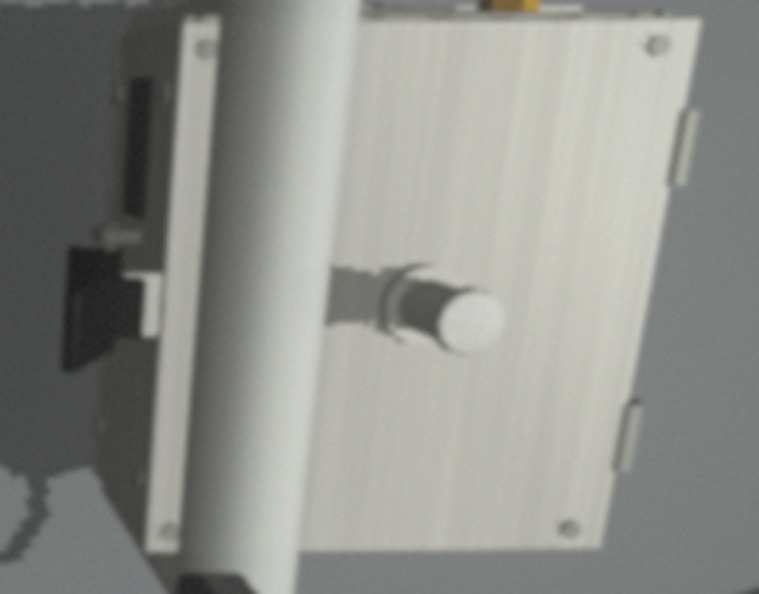

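View pics/w1d.png

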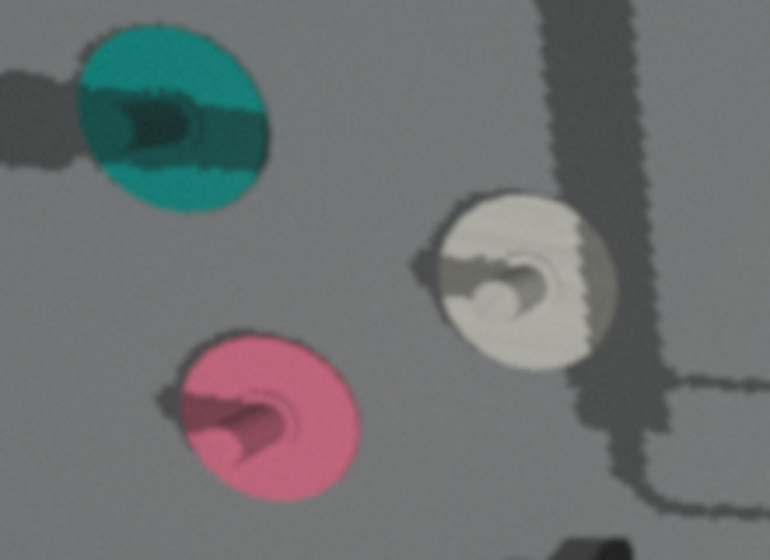

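Emit:
{"api": "move_arm", "payload": {
  "commands": [-0.3, 0.78, 1, 0, -0.3, 0.78, 1, 0, -0.3, 0.78, 1, 0, -0.3, 0.78, 1, 0, -0.3, 0.78, 1, 0, -0.3, 0.78, 1, 0, -0.3, 0.78, 1, 0, -0.3, 0.78, 1, 0, -0.3, 0.78, 1, 0, -0.3, 0.78, 1, 0, -0.3, 0.78, 1, 0, -0.3, 0.78, 1, 0, -0.3, 0.78, 1, 0, -0.3, 0.78, 1, 0, -0.3, 0.78, 1, 0, -0.3, 0.78, 1, 0, -0.3, 0.78, 1, 0, -0.3, 0.78, 1, 0, -0.3, 0.78, 1, 0, -0.3, 0.78, 1, 0]
}}

```text
time: 6.32
eef_pos: [0.3315, 0.451, 0.4507]
tcp_rot: [-0.413, 0.574, 0.413, 0.574]
contact_force: [0.1, -0.7, 0.6]
opening: 0.997
```

Emit:
{"api": "move_arm", "payload": {
  "commands": [-0.3, 0.78, 1, 0, -0.3, 0.78, 1, 0, -0.3, 0.78, 1, 0, -0.3, 0.78, 1, 0, -0.3, 0.78, 1, 0, -0.3, 0.78, 1, 0, -0.3, 0.78, 1, 0, -0.3, 0.78, 1, 0, -1, 0.78, 1, 0, -1, 0.78, 1, 0, -1, 0.78, 1, 0, -1, 0.78, 1, 0]
}}

```text
time: 7.82
eef_pos: [0.2019, 0.7964, 0.6008]
tcp_rot: [-0.411, 0.572, 0.415, 0.576]
contact_force: [3.7, 29.4, 68.3]
opening: 1.0
```

```bash
python3 - <<'E'
from h import *
need(H(-.152,0,.30),TH)
E
```

```text
t 7.825 pos [0.2019 0.7964 0.6008] yaw 71.4788850264752 xaxis [ 0.0013  0.0079 -1.    ] q [ 1.1989  0.8001  0.2097  0.0019  2.124  -0.0477] F [ 3.6767 29.415  68.3255] open 1.0004857692339348
turn units(5deg) 0.01577700529503596  shift units after turn [ 11.7582 -24.7651 -30.8656]
```

Emit:
{"api": "move_arm", "payload": {
  "commands": [0, 0, 0, 0, 0, 0, 0.2, 0, 0, 0, 0.2, 0]
}}

```text
time: 8.2
eef_pos: [0.2058, 0.7984, 0.5999]
tcp_rot: [-0.409, 0.569, 0.416, 0.579]
contact_force: [-0.2, -0.1, -0.1]
opening: 1.002
```

```bash
python3 - <<'E'
from h import *
need(H(-.152,0,.30),TH)
E
```

```text
t 8.2 pos [0.2058 0.7984 0.5999] yaw 71.35273207471984 xaxis [ 0.005   0.0167 -0.9998] q [ 1.1954  0.801   0.21    0.0017  2.1132 -0.049 ] F [-0.234  -0.0578 -0.1164] open 1.0022892617525507
turn units(5deg) -0.00945358505603575  shift units after turn [ 11.4406 -24.6362 -31.1007]
```

Emit:
{"api": "move_arm", "payload": {
  "commands": [0, 0, 0.6, 0, 0, 0, 0.6, 0, 0, 0, 0.6, 0, 0, 0, 0.6, 0]
}}

```text
time: 8.7
eef_pos: [0.2162, 0.821, 0.5718]
tcp_rot: [-0.404, 0.564, 0.421, 0.585]
contact_force: [-0.1, -0.1, 0.2]
opening: 0.998
```

```bash
python3 - <<'E'
from h import *
need(H(-.152,0,.30),TH)
E
```

```text
t 8.7 pos [0.2162 0.821  0.5718] yaw 71.36003844805795 xaxis [ 0.0095  0.0365 -0.9993] q [ 1.1929  0.8353  0.21    0.0052  2.0589 -0.0501] F [-0.144  -0.1212  0.1772] open 0.9982107253196457
turn units(5deg) -0.007992310388411257  shift units after turn [  9.5995 -24.5505 -32.2734]
```

Emit:
{"api": "move_arm", "payload": {
  "commands": [-1, 0, 1, 0, -1, 0, 1, 0, -1, 0, 1, 0, -1, 0, 1, 0, -1, 0, 1, 0, -1, 0, 1, 0]
}}

```text
time: 9.45
eef_pos: [0.2216, 0.8061, 0.6254]
tcp_rot: [-0.38, 0.534, 0.443, 0.611]
contact_force: [-0.4, 0.0, 0.0]
opening: 0.997
```

```bash
python3 - <<'E'
from h import *
need(H(-.152,0,.30),TH)
E
```

```text
t 9.45 pos [0.2216 0.8061 0.6254] yaw 71.33486565636684 xaxis [ 0.0361  0.1356 -0.9901] q [ 1.1763  0.7718  0.2107  0.0206  2.0195 -0.0591] F [-0.4312  0.0484  0.0158] open 0.9968128054591443
turn units(5deg) -0.013026868726635004  shift units after turn [  8.273  -24.2065 -32.9041]
```

Emit:
{"api": "move_arm", "payload": {
  "commands": [-0.8, 0, 1, 0, -0.8, 0, 1, 0, -0.8, 0, 1, 0, -0.8, 0, 1, 0, -0.8, 0, 1, 0, -0.7, 0, 1, 0, -0.7, 0, 1, 0, -0.7, 0, 1, 0, -0.7, 0, 1, 0, -0.7, 0, 1, 0, -0.6, 0, 1, 0, -0.6, 0, 1, 0, -0.6, 0, 1, 0]
}}

```text
time: 11.08
eef_pos: [0.2351, 0.7964, 0.6986]
tcp_rot: [-0.331, 0.472, 0.482, 0.66]
contact_force: [0.2, -0.2, -0.2]
opening: 0.999
```

```bash
python3 - <<'E'
from h import *
need(H(-.152,0,.30),TH)
E
```

```text
t 11.075 pos [0.2351 0.7964 0.6986] yaw 71.16251710329021 xaxis [ 0.0886  0.3243 -0.9418] q [ 1.1473  0.6913  0.2112  0.054   1.8996 -0.0718] F [ 0.2241 -0.2465 -0.204 ] open 0.9992649610024494
turn units(5deg) -0.04749657934196289  shift units after turn [  4.0903 -23.5781 -34.7371]
```

Emit:
{"api": "move_arm", "payload": {
  "commands": [-0.6, 0, 1, 0, -0.6, 0, 1, 0, -0.6, 0, 1, 0, -0.6, 0, 1, 0, -0.6, 0, 1, 0, -0.5, 0, 1, 0, -0.5, 0, 1, 0, -0.5, 0, 1, 0, -0.5, 0, 1, 0, -0.5, 0, 1, 0, -0.4, 0, 1, 0, -0.4, 0, 1, 0, -0.4, 0, 1, 0, -0.4, 0, 1, 0, -0.4, 0, 1, 0, -0.3, 0, 1, 0, -0.3, 0, 1, 0]
}}

```text
time: 13.2
eef_pos: [0.2487, 0.7917, 0.7799]
tcp_rot: [-0.266, 0.387, 0.522, 0.712]
contact_force: [-0.0, -0.0, -0.3]
opening: 1.001
```

```bash
python3 - <<'E'
from h import *
need(H(-.152,0,.30),TH)
E
```

```text
t 13.2 pos [0.2487 0.7917 0.7799] yaw 70.74732867002048 xaxis [ 0.1492  0.5402 -0.8282] q [ 1.117   0.6153  0.2111  0.0978  1.7266 -0.0828] F [-0.0131 -0.013  -0.3017] open 1.001303810599689
turn units(5deg) -0.1305342659959065  shift units after turn [ -2.2599 -22.8607 -36.5914]
```

```bash
cat >> h.py <<'E'
def need3(p):
    s=ctrl.get_state();M=R.from_quat(s['tcp_rot']).as_matrix()
    print('t',s['time'],'pos',s['eef_pos'],'H',inH(s['eef_pos'])*1e3,'F',np.round(s['contact_force'],1),'open',round(s['opening'],3))
    print('lean',np.rad2deg(np.arccos(-M[2,0])),'leandir',np.rad2deg(np.arctan2(M[1,0],M[0,0])),'zaxis H',np.round(inH(M[:,2]+np.r_[C0,0]),3),'q',s['qpos'])
    v=M.T@(np.asarray(p)-s['eef_pos'])/.025;print('shift',v);return v
E
python3 - <<'E'
from h import *
v=need3(H(-.26,0,.32))
# turn 18 rows while moving, then rest
for k in (0,4,9,13,18):
    a=np.deg2rad(5*k);c,s=np.cos(a),np.sin(a)
    print(k,v[0],c*v[1]+s*v[2],-s*v[1]+c*v[2])
E
```

```text
t 13.2 pos [0.2487 0.7917 0.7799] H [627.7375 572.9898 779.9437] F [-0.  -0.  -0.3] open 1.001
lean 34.08299275738188 leandir 73.90789021408555 zaxis H [ 0.829 -0.009  0.56 ] q [ 1.117   0.6153  0.2111  0.0978  1.7266 -0.0828]
shift [ -5.2047 -23.1728 -39.5049]
0 -5.204727942706631 -23.172848417533547 -39.504926932355154
4 -5.204727942706631 -35.286835432020865 -29.196907385991814
9 -5.204727942706631 -44.31987997959333 -11.548523468701479
13 -5.204727942706631 -45.5968918229061 4.306229418285291
18 -5.204727942706631 -39.504926932355154 23.172848417533544
```

```bash
python3 - <<'E'
from h import *
v=need3([.50,.25,.55])
for k in (1,3,5,7,9,11,13,15,17):
    a=np.deg2rad(5*k);c,s=np.cos(a),np.sin(a)
    w=np.array([v[0],c*v[1]+s*v[2],-s*v[1]+c*v[2]]);print(k,w, w/max(abs(w)),np.linalg.norm(w))
E
```

```text
t 13.2 pos [0.2487 0.7917 0.7799] H [627.7375 572.9898 779.9437] F [-0.  -0.  -0.3] open 1.001
lean 34.08299275738188 leandir 73.90789021408555 zaxis H [ 0.829 -0.009  0.56 ] q [ 1.117   0.6153  0.2111  0.0978  1.7266 -0.0828]
shift [ -2.4876 -16.5672 -19.3529]
1 [ -2.4876 -18.1908 -17.8353] [-0.1367 -1.     -0.9805] 25.596727314257894
3 [ -2.4876 -21.0115 -14.4055] [-0.1184 -1.     -0.6856] 25.596727314257894
5 [ -2.4876 -23.1938 -10.5381] [-0.1073 -1.     -0.4543] 25.596727314257894
7 [ -2.4876 -24.6714  -6.3504] [-0.1008 -1.     -0.2574] 25.596727314257897
9 [ -2.4876 -25.3993  -1.9698] [-0.0979 -1.     -0.0776] 25.596727314257897
11 [ -2.4876 -25.3555   2.4707] [-0.0981 -1.      0.0974] 25.596727314257894
13 [ -2.4876 -24.5412   6.8361] [-0.1014 -1.      0.2786] 25.596727314257897
15 [ -2.4876 -22.9813  10.9938] [-0.1082 -1.      0.4784] 25.596727314257894
17 [ -2.4876 -20.7231  14.8174] [-0.12  -1.     0.715] 25.596727314257894
```

Emit:
{"api": "move_arm", "payload": {
  "commands": [-0.1, -0.9, -1, 1, -0.1, -1, -0.95, 1, -0.1, -1, -0.8, 1, -0.1, -1, -0.7, 1, -0.1, -1, -0.6, 1, -0.1, -1, -0.45, 1, -0.1, -1, -0.35, 1, -0.1, -1, -0.25, 1, -0.1, -1, -0.15, 1, -0.1, -1, -0.1, 1, -0.1, -1, 0, 1, -0.1, -1, 0.1, 1, -0.1, -1, 0.2, 1, -0.1, -1, 0.3, 1, -0.1, -1, 0.4, 1, -0.1, -1, 0.5, 1, -0.1, -1, 0.6, 1, -0.1, -1, 0.7, 1, -0.1, -1, 0.8, 0, -0.1, -1, 0.8, 0]
}}

```text
time: 15.7
eef_pos: [0.475, 0.3088, 0.5694]
tcp_rot: [0.316, 0.643, 0.096, 0.692]
contact_force: [-0.2, -0.7, -0.2]
opening: 1.0
```

```bash
python3 - <<'E'
from h import *
need3(H(-.26,0,.32))
E
```

```text
t 15.7 pos [0.475  0.3088 0.5694] H [242.2419 204.469  569.3954] F [-0.2 -0.7 -0.2] open 1.0
lean 34.05125271793482 leandir 73.83470304344405 zaxis H [ 0.006 -1.    -0.025] q [ 0.1799 -0.2311  1.6032  0.5269  1.4896  0.5385]
shift [ -3.168  -22.156    8.3115]
```

Emit:
{"api": "move_arm", "payload": {
  "commands": [-0.15, -1, 0.5, 0, -0.15, -1, 0.5, 0, -0.15, -1, 0.5, 0, -0.15, -1, 0.5, 0, -0.15, -1, 0.4, 0, -0.15, -1, 0.4, 0, -0.15, -1, 0.4, 0, -0.15, -1, 0.4, 0, -0.15, -1, 0.4, 0, -0.15, -1, 0.4, 0, -0.15, -1, 0.4, 0, -0.15, -1, 0.4, 0, -0.15, -1, 0.4, 0, -0.15, -1, 0.4, 0, -0.15, -1, 0.3, 0, -0.15, -1, 0.3, 0, -0.15, -1, 0.3, 0, -0.15, -1, 0.3, 0, -0.15, -1, 0.3, 0, -0.15, -1, 0.3, 0],
  "jaw": 50,
  "force": 25
}}

```text
time: 18.2
eef_pos: [0.5115, -0.1839, 0.347]
tcp_rot: [0.315, 0.643, 0.095, 0.692]
contact_force: [0.0, -0.1, -0.0]
opening: 0.587
```

Emit:
{"api": "move_arm", "payload": {
  "commands": [-0.1, -1, 0.2, 0, -0.1, -1, 0.2, 0, 0, 0, 0, 0]
}}

```text
time: 18.58
eef_pos: [0.5061, -0.2292, 0.3217]
tcp_rot: [0.317, 0.643, 0.095, 0.691]
contact_force: [-0.4, -0.2, 0.1]
opening: 0.592
```

```bash
python3 - <<'E'
from h import *
need3(H(-.185,.0015,.203))
cv2.imwrite('pics/w2.png',ctrl.read_camera('wrist')[:,:,::-1])
E
```

```text
t 18.575 pos [ 0.5061 -0.2292  0.3217] H [-257.7463    3.3378  321.6507] F [-0.4 -0.2  0.1] open 0.592
lean 34.10866761322313 leandir 74.01381903687017 zaxis H [ 0.004 -1.    -0.028] q [-0.8206  0.0731  1.755   0.5026  1.6396 -0.5402]
shift [ 5.5578 -0.2467  0.2188]
```

View pics/w2.png

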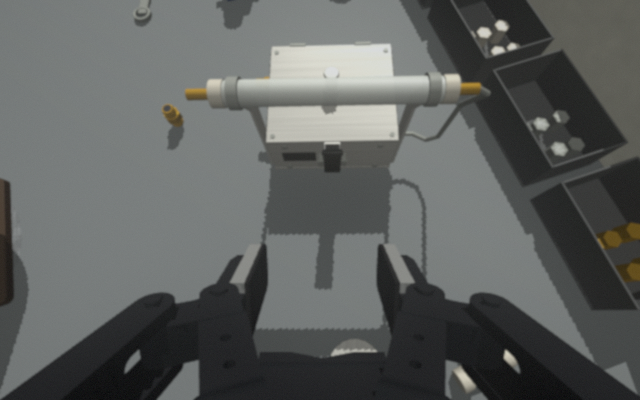

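```bash
python3 - <<'E'
from h import *
im=cv2.imread('pics/w2.png');cv2.imwrite('pics/w2c.png',cv2.resize(im[60:190,260:410],None,fx=5,fy=5,interpolation=cv2.INTER_CUBIC))
W=cam('wrist')
for q in [(-106.5,0,131),(-98,0,118),(5,0,124),(-90,0,215),(-72,-85,88),(-72,85,88),(76,83,94),(76,-83,94),(-74,83,94),(-74,-83,94)]:
    p=H(*(np.array(q)/1e3));print(q,proj(W,p), (proj(W,p)-[260,60])*5)
E
```

```text
(-106.5, 0, 131) [329.9571 154.2896] [349.7853 471.4481]
(-98, 0, 118) [329.9702 152.6353] [349.8511 463.1763]
(5, 0, 124) [329.7421  74.9422] [348.7105  74.7109]
(-90, 0, 215) [329.6403  95.1894] [348.2013 175.9472]
(-72, -85, 88) [397.6492 144.193 ] [688.2461 420.9648]
(-72, 85, 88) [263.032  145.2296] [ 15.1599 426.1479]
(76, 83, 94) [270.0545  47.7874] [ 50.2723 -61.063 ]
(76, -83, 94) [389.9033  45.9411] [649.5165 -70.2944]
(-74, 83, 94) [263.602 144.392] [ 18.0099 421.9602]
(-74, -83, 94) [397.0485 143.3556] [685.2426 416.7782]
```

View pics/w2c.png

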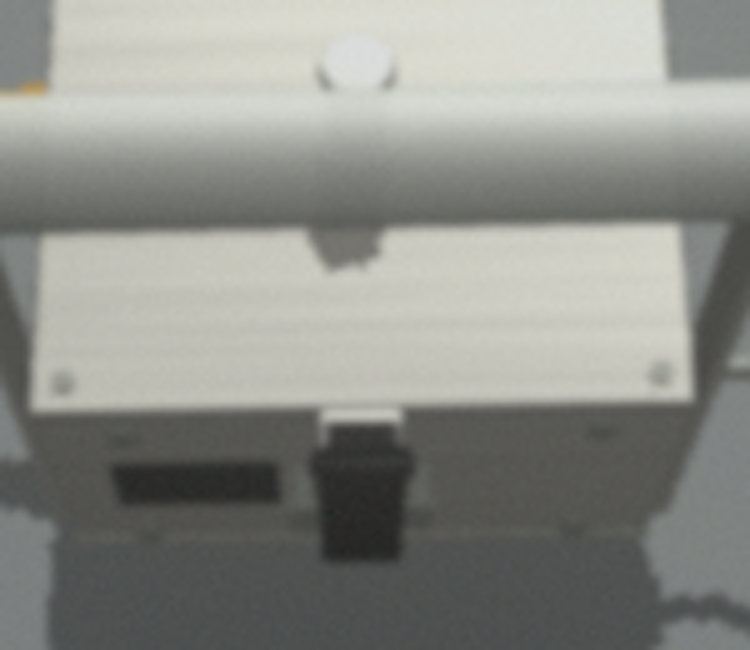

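```bash
sed -i 's/C0=np.array(\[.5915,.014\])/C0=np.array([.5947,.0161])/' h.py; python3 - <<'E'
from h import *
need3(H(-.100,.000,.120))
E
```

```text
t 18.625 pos [ 0.5064 -0.2285  0.3226] H [-259.9625    5.6269  322.6348] F [-0.6 -0.1  0.5] open 0.584
lean 34.103428974406704 leandir 73.95547579794338 zaxis H [ 0.005 -1.    -0.027] q [-0.8194  0.0718  1.7546  0.5032  1.6401 -0.5398]
shift [10.2899  0.7636  0.4741]
```

Emit:
{"api": "move_arm", "payload": {
  "commands": [1, 0.2, 0.2, 0, 1, 0.2, 0.2, 0, 1, 0.2, 0.1, 0, 1, 0.1, 0, 0, 1, 0, 0, 0, 1, 0, 0, 0, 1, 0, 0, 0, 0, 0, 0, 0]
}}

```text
time: 19.62
eef_pos: [0.5497, -0.1223, 0.1868]
tcp_rot: [0.315, 0.644, 0.097, 0.69]
contact_force: [-0.0, 0.8, 0.5]
opening: 0.589
```

```bash
python3 - <<'E'
from h import *
need3(H(-.100,.000,.120))
W=cam('wrist')
im=np.ascontiguousarray(ctrl.read_camera('wrist')[:,:,::-1])
for q in [(-106.5,0,131),(-98,0,118),(-106.5,12,131)]:
    print(q,proj(W,H(*(np.array(q)/1e3))))
cv2.imwrite('pics/w3.png',im)
E
```

```text
t 19.625 pos [ 0.5497 -0.1223  0.1868] H [-145.4665   -1.5227  186.7509] F [-0.   0.8  0.5] open 0.589
lean 34.099503564293826 leandir 74.28278671766586 zaxis H [ 0.008 -1.    -0.028] q [-0.629   0.1626  1.9149  0.5709  1.337  -0.5176]
shift [3.231  0.0112 0.0301]
(-106.5, 0, 131) [322.4077 219.7012]
(-98, 0, 118) [323.0151 212.3985]
(-106.5, 12, 131) [303.0536 219.6784]
```

View pics/w3.png

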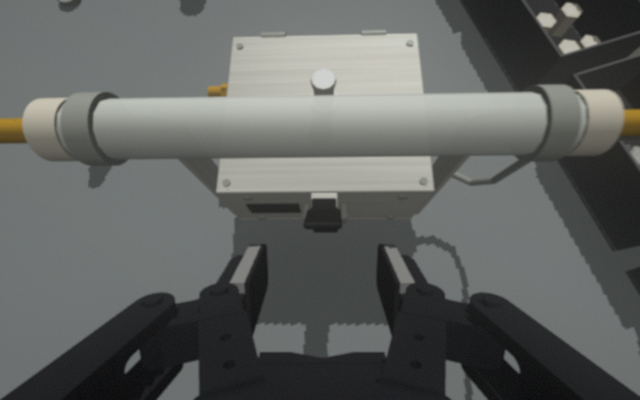

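Emit:
{"api": "move_arm", "payload": {
  "commands": [1, 0, 0, 0, 1, 0, 0, 0, 0.5, 0, 0, 0, 0, 0, 0, 0]
}}

```text
time: 20.18
eef_pos: [0.5603, -0.0905, 0.1362]
tcp_rot: [0.315, 0.643, 0.096, 0.691]
contact_force: [-1.1, 0.1, 1.0]
opening: 0.587
```

Emit:
{"api": "move_arm", "payload": {
  "commands": [0.4, 0, 0, 0, 0.3, 0, 0, 0, 0, 0, 0, 0]
}}

```text
time: 20.55
eef_pos: [0.5625, -0.0807, 0.1209]
tcp_rot: [0.316, 0.643, 0.096, 0.691]
contact_force: [-0.4, 0.2, 0.1]
opening: 0.58
```

```bash
python3 - <<'E'
from h import *
need3(H(-.100,.000,.120))
cv2.imwrite('pics/w4.png',ctrl.read_camera('wrist')[:,:,::-1])
E
```

```text
t 20.55 pos [ 0.5625 -0.0807  0.1209] H [-102.0135   -0.3927  120.897 ] F [-0.4  0.2  0.1] open 0.58
lean 34.048182812920224 leandir 74.02821268757896 zaxis H [ 0.006 -1.    -0.027] q [-0.5547  0.2429  1.9591  0.6173  1.1963 -0.5355]
shift [ 0.0752  0.0465 -0.0142]
```

View pics/w4.png

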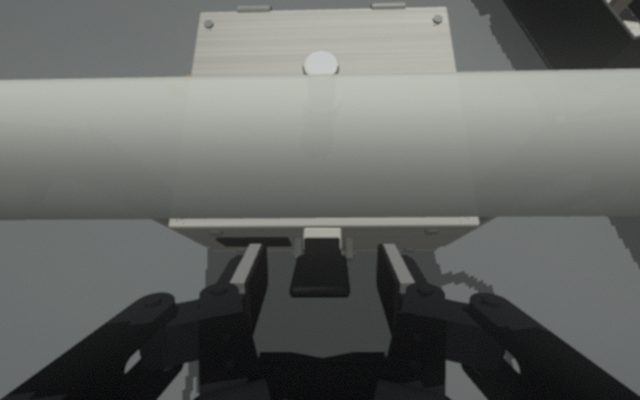

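Emit:
{"api": "move_arm", "payload": {
  "commands": [0, 0, 0, 0, 0, 0, 0, 0, 0, 0, 0, 0, 0, 0, 0, 0, 0, 0, 0, 0],
  "jaw": 10,
  "force": 25
}}

```text
time: 21.22
eef_pos: [0.5622, -0.0811, 0.122]
tcp_rot: [0.315, 0.644, 0.096, 0.691]
contact_force: [-5.0, 0.5, 3.7]
opening: 0.271
```

```bash
python3 - <<'E'
from h import *
need3(H(-.100,.000,.120))
# arc about pivot for grasp (TCP as reference), shifts in tool units
s=ctrl.get_state();M=R.from_quat(s['tcp_rot']).as_matrix()
p=inH(s['eef_pos'])*1e3
g=p+inH(M[:,0]+np.r_[C0,0])*(-5)
piv=np.array([-80,0,50]);r=g-piv;rr=np.hypot(r[0],r[2]);a0=np.arctan2(-r[0],r[2]);print('grasp',g,rr,np.rad2deg(a0))
c,sn=np.cos(TH),np.sin(TH);A=np.array([[c,-sn,0],[sn,c,0],[0,0,1]])
prev=None
for k in range(0,17):
    a=a0+1.52*k/16;q=np.array([-80-rr*np.sin(a),0,50+rr*np.cos(a)])
    if prev is not None: print(k,np.round(M.T@A@(q-prev)/25,2))
    prev=q
E
```

```text
t 21.225 pos [ 0.5622 -0.0811  0.122 ] H [-102.4615   -0.1568  121.9812] F [-5.   0.5  3.7] open 0.271
lean 34.05789317519305 leandir 74.11962792975656 zaxis H [ 0.008 -1.    -0.027] q [-0.5555  0.2412  1.9587  0.6162  1.1992 -0.5356]
shift [ 0.1209  0.0372 -0.0034]
grasp [-105.2585   -0.2896  126.1236] 80.20467527870264 18.35633680208506
1 [-0.07 -0.3   0.  ]
2 [-0.04 -0.3   0.  ]
3 [-0.01 -0.3   0.  ]
4 [ 0.02 -0.3   0.  ]
5 [ 0.05 -0.3   0.  ]
6 [ 0.08 -0.3   0.  ]
7 [ 0.1  -0.29  0.01]
8 [ 0.13 -0.28  0.01]
9 [ 0.16 -0.26  0.01]
10 [ 0.18 -0.25  0.01]
11 [ 0.2  -0.23  0.01]
12 [ 0.22 -0.21  0.01]
13 [ 0.24 -0.19  0.01]
14 [ 0.26 -0.16  0.01]
15 [ 0.27 -0.14  0.01]
16 [ 0.28 -0.11  0.01]
```

Emit:
{"api": "move_arm", "payload": {
  "commands": [-0.07, -0.3, 0, 0, -0.04, -0.3, 0, 0, -0.01, -0.3, 0, 0, 0.02, -0.3, 0, 0, 0.05, -0.3, 0, 0]
}}

```text
time: 21.85
eef_pos: [0.5521, -0.111, 0.102]
tcp_rot: [0.316, 0.643, 0.096, 0.691]
contact_force: [-3.8, 2.7, 5.5]
opening: 0.276
```

Emit:
{"api": "move_arm", "payload": {
  "commands": [0.08, -0.3, 0, 0, 0.1, -0.29, 0, 0, 0.13, -0.28, 0, 0, 0.16, -0.26, 0, 0, 0.18, -0.25, 0, 0]
}}

```text
time: 22.48
eef_pos: [0.5455, -0.1303, 0.0686]
tcp_rot: [0.315, 0.643, 0.095, 0.692]
contact_force: [-2.9, -0.6, 5.0]
opening: 0.272
```

```bash
python3 - <<'E'
from h import *
need3(H(-.100,.000,.120))
cv2.imwrite('pics/w5.png',ctrl.read_camera('wrist')[:,:,::-1])
E
```

```text
t 22.475 pos [ 0.5455 -0.1303  0.0686] H [-154.4588   -0.0173   68.6041] F [-2.9 -0.6  5. ] open 0.272
lean 33.97289764402749 leandir 73.8588855330605 zaxis H [ 0.006 -1.    -0.025] q [-0.645   0.3355  1.9597  0.6067  1.1583 -0.6566]
shift [-0.4887  2.9549 -0.039 ]
```

View pics/w5.png

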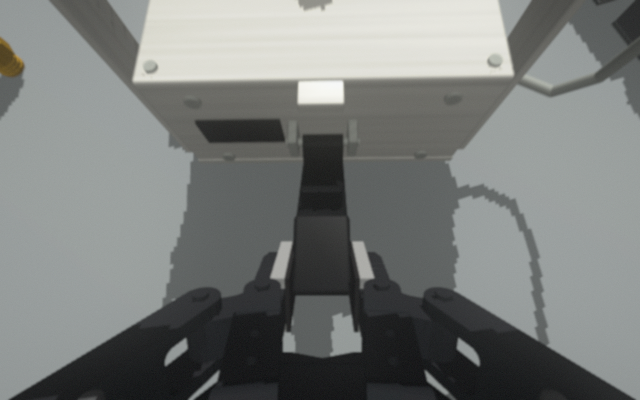

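Emit:
{"api": "move_arm", "payload": {
  "commands": [0.2, -0.23, 0, 0, 0.22, -0.21, 0, 0, 0.24, -0.19, 0, 0, 0.26, -0.16, 0, 0]
}}

```text
time: 23.02
eef_pos: [0.5442, -0.1334, 0.0382]
tcp_rot: [0.315, 0.642, 0.095, 0.692]
contact_force: [-1.6, -4.3, 3.3]
opening: 0.268
```

Emit:
{"api": "move_arm", "payload": {
  "commands": [0.27, -0.14, 0, 0, 0.28, -0.11, 0, 0, 0, 0, 0, 0]
}}

```text
time: 23.4
eef_pos: [0.5449, -0.1306, 0.0228]
tcp_rot: [0.315, 0.642, 0.094, 0.692]
contact_force: [1.8, -4.7, -0.7]
opening: 0.27
```

```bash
python3 - <<'E'
from h import *
need3(H(-.100,.000,.120))
cv2.imwrite('pics/w6.png',ctrl.read_camera('wrist')[:,:,::-1])
E
```

```text
t 23.4 pos [ 0.5449 -0.1306  0.0228] H [-154.8948    0.4382   22.8496] F [ 1.8 -4.7 -0.7] open 0.27
lean 33.924640627513135 leandir 73.61555136665143 zaxis H [ 0.004 -1.    -0.023] q [-0.6461  0.4152  1.9623  0.6301  1.0894 -0.7095]
shift [-2.0003  3.9897 -0.0655]
```

View pics/w6.png

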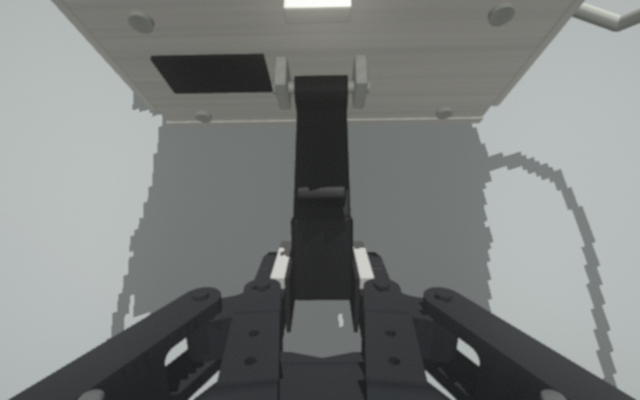

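Emit:
{"api": "move_arm", "payload": {
  "commands": [0, 0, 0, 0, 0, 0, 0, 0, 0, 0, 0, 0],
  "jaw": 50
}}

```text
time: 23.82
eef_pos: [0.5437, -0.1292, 0.0234]
tcp_rot: [0.316, 0.643, 0.096, 0.691]
contact_force: [-0.6, 0.4, -0.0]
opening: 0.581
```

```bash
cat > fk.py <<'E'
import numpy as np
from scipy.optimize import least_squares
D=[([.2872,1.5782,1.2786],.2894,.6091,.2439),([.0022,1.7941,1.3464],.5432,-.1489,.2999),([.801,.21,2.1132],.2058,.7984,.5999),([.8353,.21,2.0589],.2162,.821,.5718),([.7718,.2107,2.0195],.2216,.8061,.6254),([.6913,.2112,1.8996],.2351,.7964,.6986),([.6153,.2111,1.7266],.2487,.7917,.7799)]
def fk(p,q):
    r0,z0,L1,A,B,L3,d=p;a=q[0];b=a+q[1];c=b+q[2]
    return np.array([r0+L1*np.sin(a)+A*np.sin(b)+B*np.cos(b)+L3*np.sin(c), z0+L1*np.cos(a)+A*np.cos(b)-B*np.sin(b)+L3*np.cos(c)])
def res(p):
    o=[]
    for q,x,y,z in D:
        r=np.sqrt(x*x+y*y-p[6]**2);o+=list(fk(p,q)-[r,z])
    return o
f=least_squares(res,[0,.3,.4,.4,0,.3,.1]);P=f.x
if __name__=='__main__':
    print(P,np.round(np.array(f.fun)*1e3,1))
E
python3 fk.py
```

```text
[-0.00083546  0.24432853  0.44331315  0.57265982  0.02051712  0.23968537
  0.10457416] [-0. -0.  0.  0. -0.  0.  0. -0.  0.  0.  0.  0. -0. -0.]
```

```bash
cat > sim.py <<'E'
from fk import *
lo=[-.9,.21,.24];hi=[2.22,2.48,2.81]
def step(q,dr,dz,w):
    r,z=fk(P,q);psi=sum(q)
    f=lambda x:[*(fk(P,x)-[r+dr,z+dz]),w*(sum(x)-psi)]
    s=least_squares(f,np.clip(q,np.array(lo)+1e-6,np.array(hi)-1e-6),bounds=(lo,hi));return s.x
def run(q,rows,w,pr=4):
    for i,(tx,tz) in enumerate(rows):
        phi=np.pi-sum(q) # lean; tool x=(sin,-cos), tool z=(cos,sin)
        d=25e-3*np.array([tx*np.sin(phi)+tz*np.cos(phi),-tx*np.cos(phi)+tz*np.sin(phi)])
        q=step(q,*d,w)
        if (i+1)%pr==0: print(i+1,q,fk(P,q),'lean',np.rad2deg(np.pi-sum(q)))
    return q
if __name__=='__main__':
    for w in (.1,.2,.4,1):
        print('w',w)
        q=run([.801,.21,2.1132],[(0,.6)]*4,w,4);print('obs lean 2.2 r .843 z .572')
        q=run(q,[(-1,1)]*6,w,6);print('obs 8.07  z .625 q2 .7718 q5 2.0195')
E
python3 sim.py
```

```text
w 0.1
4 [0.80801685 0.21000001 1.90503062] [0.86975517 0.59986053] lean 12.521716419203266
obs lean 2.2 r .843 z .572
6 [0.66908005 0.21       1.41518175] [0.90790647 0.78286715] lean 48.548481610822584
obs 8.07  z .625 q2 .7718 q5 2.0195
w 0.2
4 [0.81681557 0.21       1.96968967] [0.85759776 0.58945208] lean 8.312896642556971
obs lean 2.2 r .843 z .572
6 [0.6928912  0.21       1.62296191] [0.88308472 0.72831264] lean 35.27927685106377
obs 8.07  z .625 q2 .7718 q5 2.0195
w 0.4
4 [0.82702213 0.21       2.03665799] [0.84510961 0.57904815] lean 3.8911016120554236
obs lean 2.2 r .843 z .572
6 [0.74393491 0.21       1.90840776] [0.84442294 0.65465732] lean 15.999845560898802
obs 8.07  z .625 q2 .7718 q5 2.0195
w 1
4 [0.83283712 0.21       2.07182474] [0.83862152 0.57374829] lean 1.5430204963671734
obs lean 2.2 r .843 z .572
6 [0.78542881 0.21       2.0791321 ] [0.82031986 0.6130368 ] lean 3.840635972599202
obs 8.07  z .625 q2 .7718 q5 2.0195
```

```bash
cat > s2.py <<'E'
from sim import *
w=.6
def ik(r,z,lean):
    f=lambda x:[*(fk(P,x)-[r,z]),sum(x)-np.pi+np.deg2rad(lean)]
    s=least_squares(f,[.1,1.8,.9],bounds=(lo,hi));return s.x,s.cost
for z in (.2,.35,.5,.7):
  for r in (.5,.4,.3,.2,.1): 
    q,c=ik(r,z,34);print(z,r,q,'cost%.1e'%c)
for z in (.2,.35,.5):
  for ang in (180,210,240,270):
    q,c=ik(.45,z,34)
    # world direction ang in (r,z)
    print('z',z,'ang',ang)
    for i in range(32):
        u=np.array([np.cos(np.deg2rad(ang)),np.sin(np.deg2rad(ang))])*.030
        if i<6: u=np.array([-.03,0])
        q=step(q,*u,w)
        if i%8==7: print(q,fk(P,q),'lean',np.rad2deg(np.pi-sum(q)))
E
python3 s2.py
```

```text
0.2 0.5 [-0.32307023  2.34078436  0.53046659] cost7.8e-23
0.2 0.4 [-0.58774416  2.48        0.66227271] cost3.7e-04
0.2 0.3 [-0.80545833  2.48        0.89801649] cost5.6e-03
0.2 0.2 [-0.9         2.48        1.01008872] cost1.6e-02
0.2 0.1 [-0.9         2.48        1.02962393] cost3.6e-02
0.35 0.5 [-0.46505248  2.16102477  0.85220842] cost1.9e-18
0.35 0.4 [-0.76180512  2.32540912  0.98457671] cost6.2e-19
0.35 0.3 [-0.9         2.37627604  1.08348259] cost1.6e-03
0.35 0.2 [-0.9         2.35664898  1.12363137] cost1.2e-02
0.35 0.1 [-0.9         2.32554152  1.17626046] cost3.2e-02
0.5 0.5 [-0.47575287  1.90531581  1.11861777] cost1.5e-17
0.5 0.4 [-0.72243955  2.04321914  1.22740112] cost3.3e-23
0.5 0.3 [-0.9         2.09953223  1.35498188] cost3.9e-04
0.5 0.2 [-0.9         2.02487636  1.45066187] cost7.0e-03
0.5 0.1 [-0.9         1.9158194   1.58031747] cost2.1e-02
0.7 0.5 [-0.35508936  1.46037259  1.44289748] cost4.5e-21
0.7 0.4 [-0.5567513   1.5851743   1.51975771] cost3.2e-26
0.7 0.3 [-0.74901811  1.67091756  1.62628126] cost1.1e-19
0.7 0.2 [-0.9         1.69418587  1.7566483 ] cost6
[... 3618 characters left out ...]
40
[-0.9         2.14703334  1.35852345] [0.3237549  0.47656201] lean 30.712592454706137
[-0.9         2.4705477   1.11436323] [0.33026494 0.28439908] lean 26.165935267557554
[-0.65136017  2.48        0.97941623] [0.35736462 0.2045365 ] lean 19.110238920681507
[-0.18973005  2.48        0.62412208] [0.38675488 0.05335242] lean 13.017637102927406
z 0.5 ang 270
[-0.9         2.17827514  1.31214058] [0.33167594 0.46119711] lean 31.580112170780552
[-0.75122838  2.48        0.89714708] [0.37708209 0.24945564] lean 29.5459410314765
[-0.08956257  2.48        0.28385132] [0.44332196 0.0393169 ] lean 26.774541349931322
[0.28310614 2.33308058 0.24      ] [ 0.45995801 -0.06570539] lean 16.35255524367614
```

Emit:
{"api": "move_arm", "payload": {
  "commands": [-1, 0, 0, 0, -1, 0, 0, 0, -1, 0, 0, 0, -1, 0.2, 0, 0, -1, 0.6, 0, 0, -1, 0.67, 0, 0, -1, 0.67, 0, 0, -1, 0.67, 0, 0, -1, 0.67, 0, 0]
}}

```text
time: 24.95
eef_pos: [0.5327, -0.1824, 0.2597]
tcp_rot: [0.316, 0.643, 0.096, 0.691]
contact_force: [0.1, -0.2, 0.1]
opening: 0.588
```

```bash
python3 - <<'E'
from h import *
need3([.47,.12,.45]); need3([.15,.5,.45])
cv2.imwrite('pics/s2.png',ctrl.read_camera('scene')[125:265,210:360,::-1].repeat(4,0).repeat(4,1))
E
```

```text
t 24.95 pos [ 0.5327 -0.1824  0.2597] H [-207.9233   -4.5799  259.6508] F [ 0.1 -0.2  0.1] open 0.588
lean 34.05787163258164 leandir 73.98046163634429 zaxis H [ 0.006 -1.    -0.026] q [-0.7304  0.112   1.8282  0.5298  1.4991 -0.5239]
shift [-0.1841 13.0397 -6.3667]
t 24.95 pos [ 0.5327 -0.1824  0.2597] H [-207.9233   -4.5799  259.6508] F [ 0.1 -0.2  0.1] open 0.588
lean 34.05787163258164 leandir 73.98046163634429 zaxis H [ 0.006 -1.    -0.026] q [-0.7304  0.112   1.8282  0.5298  1.4991 -0.5239]
shift [  6.0196  21.4353 -23.2756]
```

View pics/s2.png

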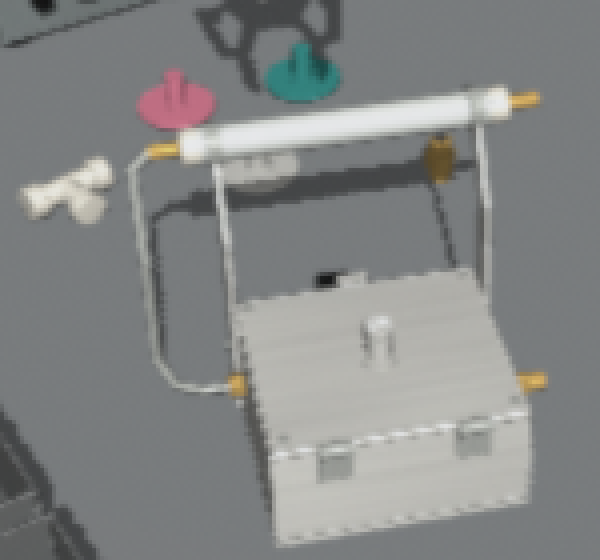

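Emit:
{"api": "move_arm", "payload": {
  "commands": [-0.3, 1, -0.1, 0, -0.3, 1, -0.2, 0, -0.2, 1, -0.4, 0, 0, 1, -0.5, 0, 0, 1, -0.6, 0, 0, 1, -0.6, 0, 0.1, 1, -0.6, 0, 0.1, 1, -0.6, 0, 0.1, 1, -0.6, 0, 0.1, 1, -0.6, 0, 0.1, 1, -0.6, 0, 0.1, 1, -0.7, 0, 0.2, 1, -0.7, 0]
}}

```text
time: 26.62
eef_pos: [0.4598, 0.1257, 0.4448]
tcp_rot: [0.315, 0.643, 0.096, 0.691]
contact_force: [0.8, 0.3, -0.8]
opening: 0.588
```

```bash
python3 - <<'E'
from h import *
need3([.11,.48,.42])
E
```

```text
t 26.625 pos [0.4598 0.1257 0.4448] H [ 60.8616 162.793  444.7806] F [ 0.8  0.3 -0.8] open 0.588
lean 34.03660232417774 leandir 73.9601241880139 zaxis H [ 0.006 -1.    -0.026] q [-0.2427 -0.3731  1.9307  0.5936  1.5609  0.0849]
shift [  6.2808   6.7101 -17.696 ]
```

Emit:
{"api": "move_arm", "payload": {
  "commands": [0.3, 0.8, -1, 0, 0.3, 0.8, -1, 0, 0.3, 0.8, -1, 0, 0.3, 0.8, -1, 0, 0.3, 0.8, -1, 0, 0.3, 0.8, -1, 0, 0.3, 0.7, -1, 0, 0.3, 0.5, -1, 0, 0.4, 0.2, -1, 0, 0.4, 0.2, -1, 0, 0.4, 0.1, -1, 0, 0.4, 0, -1, 0, 0.4, 0, -1, 0, 0.4, 0, -1, 0, 0.4, 0, -1, 0, 0.4, -0.1, -1, 0]
}}

```text
time: 28.62
eef_pos: [0.145, 0.4508, 0.4276]
tcp_rot: [0.315, 0.643, 0.096, 0.691]
contact_force: [0.1, 0.9, 0.4]
opening: 0.59
```

```bash
python3 - <<'E'
from h import *
need3([.024,.461,.42]); need3([0,.36,.30])
E
```

```text
t 28.625 pos [0.145  0.4508 0.4276] H [268.5388 564.8389 427.6049] F [0.1 0.9 0.4] open 0.59
lean 33.99121791704747 leandir 73.97213769005296 zaxis H [ 0.006 -1.    -0.026] q [ 0.948  -0.5883  2.0989  0.2154  1.0751  1.2255]
shift [-0.2752 -1.172  -4.7162]
t 28.625 pos [0.145  0.4508 0.4276] H [268.5388 564.8389 427.6049] F [0.1 0.9 0.4] open 0.59
lean 33.99121791704747 leandir 73.97213769005296 zaxis H [ 0.006 -1.    -0.026] q [ 0.948  -0.5883  2.0989  0.2154  1.0751  1.2255]
shift [ 1.3856 -7.2792 -4.2399]
```

Emit:
{"api": "move_arm", "payload": {
  "commands": [0.1, -0.6, -1, 0, 0.1, -0.6, -1, 0, 0.1, -0.6, -1, 0, 0.1, -0.6, -0.8, 0, 0, -0.5, -0.5, 0, 0, -0.4, -0.2, 0, 0, -0.4, 0, 0, 0, -0.4, 0, 0, 0, -0.4, 0, 0, 0, -0.4, 0, 0]
}}

```text
time: 29.88
eef_pos: [0.0075, 0.3948, 0.3543]
tcp_rot: [0.316, 0.643, 0.095, 0.691]
contact_force: [-0.0, 0.1, -1.6]
opening: 0.587
```

```bash
python3 - <<'E'
from h import *
need3([0,.36,.30])
E
```

```text
t 29.875 pos [0.0075 0.3948 0.3543] H [171.6216 677.2815 354.3385] F [-0.   0.1 -1.6] open 0.587
lean 34.03532387267018 leandir 73.8664178393738 zaxis H [ 0.005 -1.    -0.026] q [ 1.2955 -0.8156  2.3411 -0.0041  1.0222  1.6238]
shift [ 1.0063 -2.3866  0.2062]
```

Emit:
{"api": "move_arm", "payload": {
  "commands": [0, -0.4, 0, 0, 0, -0.5, 0, 0, 0, -0.6, 0, 0, 0, -0.8, 0, 0, -0.2, -1, 0, 0, -0.3, -1, 0, 0, -0.3, -1, 0, 0, -0.3, -1, 0, 0]
}}

```text
time: 30.88
eef_pos: [-0.068, 0.3392, 0.2889]
tcp_rot: [0.305, 0.637, 0.077, 0.704]
contact_force: [0.0, -0.4, -0.0]
opening: 0.585
```

```bash
python3 - <<'E'
from h import *
need3([0,.36,.30])
E
```

```text
t 30.875 pos [-0.068   0.3392  0.2889] H [ 94.8736 731.1961 288.9239] F [ 0.  -0.4 -0. ] open 0.585
lean 31.862089757063302 leandir 70.42288657436981 zaxis H [-0.012 -1.     0.003] q [ 1.6099 -0.8958  2.4801 -0.2287  1.0454  2.0094]
shift [0.5181 1.6606 2.2951]
```

```bash
python3 - <<'E'
from h import *
need3([0.018,.35,.285])
E
```

```text
t 30.875 pos [-0.068   0.3392  0.2889] H [ 94.8736 731.1961 288.9239] F [ 0.  -0.4 -0. ] open 0.585
lean 31.862089757063302 leandir 70.42288657436981 zaxis H [-0.012 -1.     0.003] q [ 1.6099 -0.8958  2.4801 -0.2287  1.0454  2.0094]
shift [0.9561 1.2244 3.1052]
```

Emit:
{"api": "move_arm", "payload": {
  "commands": [0.1, 0.3, 0.8, 0, 0.1, 0.3, 0.8, 0, 0.1, 0.3, 0.8, 0, 0.1, 0, 0.7, 0, 0, -0.6, 0.3, 0, 0, -1, 0.35, 0, -0.2, -1, 0.35, 0, -0.3, -1, 0.35, 0]
}}

```text
time: 31.88
eef_pos: [-0.0023, 0.3467, 0.2799]
tcp_rot: [0.288, 0.634, 0.053, 0.716]
contact_force: [-0.3, 0.4, 0.4]
opening: 0.586
```

```bash
python3 - <<'E'
from h import *
need3([0.018,.35,.285])
E
```

```text
t 31.875 pos [-0.0023  0.3467  0.2799] H [122.9647 671.2344 279.8515] F [-0.3  0.4  0.4] open 0.586
lean 28.671883777821982 leandir 66.46625448063945 zaxis H [-0.028 -0.999  0.032] q [ 1.3436 -0.8953  2.4843 -0.1005  1.0614  1.7153]
shift [0.0319 0.4409 0.7214]
```

```bash
python3 - <<'E'
from h import *
need3([0.05,.345,.33])
M=R.from_quat(ctrl.get_state()['tcp_rot']).as_matrix()
for d in ([-.14,-.99,.0],[-.14,-.99,.25]): print(M.T@np.array(d))
E
```

```text
t 31.875 pos [-0.0023  0.3467  0.2799] H [122.9647 671.2344 279.8515] F [-0.3  0.4  0.4] open 0.586
lean 28.671883777821982 leandir 66.46625448063945 zaxis H [-0.028 -0.999  0.032] q [ 1.3436 -0.8953  2.4843 -0.1005  1.0614  1.7153]
shift [-1.3901  1.5069  2.048 ]
[-0.4623 -0.8612  0.2106]
[-0.6817 -0.7415  0.2185]
```

Emit:
{"api": "move_arm", "payload": {
  "commands": [-0.5, 0.5, 0.7, 0, -0.5, 0.4, 0.7, 0, -0.5, 0.2, 0.7, 0, -0.5, -0.4, 0.4, 0, -0.6, -0.7, 0.25, 0, -0.7, -0.9, 0.25, 0, -0.7, -0.9, 0.25, 0, -0.7, -0.9, 0.25, 0, -0.7, -0.9, 0.25, 0, -0.7, -0.9, 0.25, 0]
}}

```text
time: 33.12
eef_pos: [0.023, 0.3228, 0.3861]
tcp_rot: [0.259, 0.631, 0.013, 0.731]
contact_force: [0.5, 0.5, 0.4]
opening: 0.581
```

```bash
python3 - <<'E'
from h import *
need3([0.05,.345,.33])
M=R.from_quat(ctrl.get_state()['tcp_rot']).as_matrix()
for d in ([-.14,-.99,.0],[-.14,-.99,.25]): print(M.T@np.array(d))
E
```

```text
t 33.125 pos [0.023  0.3228 0.3861] H [108.3707 639.6761 386.1206] F [0.5 0.5 0.4] open 0.581
lean 23.572611168263315 leandir 59.642319318727964 zaxis H [-0.047 -0.997  0.069] q [ 1.2437 -0.8952  2.2821 -0.0826  1.3515  1.6028]
shift [2.5816 0.2161 0.5288]
[-0.3699 -0.9003  0.2286]
[-0.5991 -0.8018  0.2457]
```

```bash
python3 - <<'E'
from h import *
need3([0.185,.30,.34])
M=R.from_quat(ctrl.get_state()['tcp_rot']).as_matrix()
for d in ([-.5,-.866,.0],[-.5,-.866,.25]): print(M.T@np.array(d))
E
```

```text
t 33.125 pos [0.023  0.3228 0.3861] H [108.3707 639.6761 386.1206] F [0.5 0.5 0.4] open 0.581
lean 23.572611168263315 leandir 59.642319318727964 zaxis H [-0.047 -0.997  0.069] q [ 1.2437 -0.8952  2.2821 -0.0826  1.3515  1.6028]
shift [2.6853 0.481  6.2278]
[-0.3999 -0.904  -0.151 ]
[-0.629  -0.8055 -0.1338]
```

Emit:
{"api": "move_arm", "payload": {
  "commands": [0.4, 0.6, 0.9, 0, 0.4, 0.3, 1, 0, 0.4, 0.1, 1, 0, 0.4, 0, 1, 0, 0.4, -0.1, 1, 0, 0.3, -0.2, 0.8, 0, 0.2, -0.3, 0.4, 0, -0.2, -0.6, 0, 0, -0.5, -0.9, -0.15, 0, -0.5, -1, -0.15, 0, -0.5, -1, -0.15, 0, -0.5, -1, -0.15, 0]
}}

```text
time: 34.62
eef_pos: [0.1773, 0.2729, 0.3596]
tcp_rot: [0.239, 0.644, -0.008, 0.726]
contact_force: [-0.9, 0.4, 0.5]
opening: 0.585
```

```bash
python3 - <<'E'
from h import *
need3([0.185,.30,.34])
s=ctrl.get_state()
M=R.from_quat(s['tcp_rot']).as_matrix();print(np.rad2deg(M[:2,0]),np.rad2deg(np.arctan2(s['eef_pos'][1],s['eef_pos'][0])))
for d in ([-.5,-.866,.0],[-.5,-.866,.25]): print(M.T@np.array(d))
E
```

```text
t 34.625 pos [0.1773 0.2729 0.3596] H [110.3002 477.4749 359.5994] F [-0.9  0.4  0.5] open 0.585
lean 19.960321300592057 leandir 60.30263982265114 zaxis H [-0.041 -0.998  0.055] q [ 0.5518 -0.8953  2.3191  0.1667  1.4115  0.9068]
shift [ 1.1097  0.7926 -0.1442]
[ 9.6899 16.99  ] 56.985209081216205
[-0.3414 -0.9267 -0.1571]
[-0.5763 -0.8425 -0.1433]
```

Emit:
{"api": "move_arm", "payload": {
  "commands": [-0.5, -1, -0.14, 0, -0.5, -1, -0.14, 0, -0.5, -1, -0.14, 0, -0.5, -1, -0.14, 0, -0.45, -1, -0.14, 0, -0.45, -1, -0.14, 0, -0.45, -1, -0.14, 0, -0.45, -1, -0.14, 0, -0.4, -1, -0.14, 0, -0.4, -1, -0.14, 0]
}}

```text
time: 35.88
eef_pos: [0.1895, 0.1999, 0.4373]
tcp_rot: [0.195, 0.676, -0.051, 0.708]
contact_force: [-0.2, -0.5, -0.7]
opening: 0.583
```

```bash
python3 - <<'E'
from h import *
need3([0.185,.30,.34])
s=ctrl.get_state()
M=R.from_quat(s['tcp_rot']).as_matrix();print(np.rad2deg(M[:2,0]),np.rad2deg(np.arctan2(s['eef_pos'][1],s['eef_pos'][0])))
for d in ([-.5,-.866,.0],[-.5,-.866,.25]): print(M.T@np.array(d))
E
```

```text
t 35.875 pos [0.1895 0.1999 0.4373] H [ 44.9258 442.6763 437.2681] F [-0.2 -0.5 -0.7] open 0.583
lean 11.970245288866638 leandir 67.37399983095757 zaxis H [-0.029 -1.     0.009] q [ 0.2835 -0.8951  2.1649  0.1645  1.7373  0.6745]
shift [ 4.5586  2.8115 -1.589 ]
[ 4.5717 10.9688] 46.53009145155737
[-0.2057 -0.9639 -0.1691]
[-0.4502 -0.9121 -0.1669]
```

```bash
python3 - <<'E'
from h import *
need3([0.115,.285,.38])
M=R.from_quat(ctrl.get_state()['tcp_rot']).as_matrix()
for d in ([-.385,-.923,.0],[-.385,-.923,.15]): print(M.T@np.array(d))
E
```

```text
t 35.875 pos [0.1895 0.1999 0.4373] H [ 44.9258 442.6763 437.2681] F [-0.2 -0.5 -0.7] open 0.583
lean 11.970245288866638 leandir 67.37399983095757 zaxis H [-0.029 -1.     0.009] q [ 0.2835 -0.8951  2.1649  0.1645  1.7373  0.6745]
shift [ 2.6551  1.648  -3.9938]
[-0.2074 -0.9775 -0.0415]
[-0.3542 -0.9464 -0.0402]
```

Emit:
{"api": "move_arm", "payload": {
  "commands": [0.5, 0.7, -0.9, 0, 0.6, 0.6, -0.9, 0, 0.6, 0.4, -0.9, 0, 0.5, 0, -0.8, 0, 0.2, -0.5, -0.4, 0, -0.1, -0.9, 0, 0, -0.2, -1, 0, 0, -0.2, -1, 0, 0, -0.2, -1, 0, 0, -0.2, -1, 0, 0]
}}

```text
time: 37.12
eef_pos: [0.1096, 0.2484, 0.4007]
tcp_rot: [0.173, 0.683, -0.074, 0.705]
contact_force: [-0.0, 0.2, 0.6]
opening: 0.587
```

```bash
python3 - <<'E'
from h import *
need3([0.115,.285,.38])
s=ctrl.get_state()
M=R.from_quat(s['tcp_rot']).as_matrix();print(np.rad2deg(M[:2,0]),np.rad2deg(np.arctan2(s['eef_pos'][1],s['eef_pos'][0])))
E
```

```text
t 37.125 pos [0.1096 0.2484 0.4007] H [ 65.4334 533.8763 400.6891] F [-0.   0.2  0.6] open 0.587
lean 8.232388916816879 leandir 67.47152253070793 zaxis H [-0.029 -1.     0.006] q [ 0.714  -0.895   2.2256  0.0645  1.682   1.0785]
shift [ 1.0246  1.3154 -0.3083]
[3.1433 7.578 ] 66.19577902489942
```

Emit:
{"api": "move_arm", "payload": {
  "commands": [-0.1, -1, -0.03, 0, -0.1, -1, -0.03, 0, -0.1, -1, -0.03, 0, -0.1, -1, -0.03, 0, -0.1, -1, -0.03, 0, -0.1, -1, -0.03, 0]
}}

```text
time: 37.88
eef_pos: [0.1061, 0.2226, 0.4254]
tcp_rot: [0.145, 0.692, -0.102, 0.699]
contact_force: [-0.1, 0.4, -0.7]
opening: 0.584
```

```bash
python3 - <<'E'
from h import *
need3([0.115,.285,.38])
s=ctrl.get_state()
M=R.from_quat(s['tcp_rot']).as_matrix();print(np.rad2deg(M[:2,0]),np.rad2deg(np.arctan2(s['eef_pos'][1],s['eef_pos'][0])))
E
```

```text
t 37.875 pos [0.1061 0.2226 0.4254] H [ 39.8318 528.9792 425.3858] F [-0.1  0.4 -0.7] open 0.584
lean 3.5272718748439336 leandir 70.91599022552434 zaxis H [-0.028 -1.    -0.001] q [ 0.6696 -0.8951  2.1779  0.0341  1.8068  1.0308]
shift [ 1.9644  2.3507 -0.5237]
[1.1525 3.3313] 64.5225481357309
```

Emit:
{"api": "move_arm", "payload": {
  "commands": [-0.05, -1, 0.05, 0, -0.05, -1, 0.05, 0, -0.05, -1, 0.05, 0, -0.05, -1, 0.05, 0, 0, -0.4, 0.05, 0]
}}

```text
time: 38.5
eef_pos: [0.1173, 0.1945, 0.4488]
tcp_rot: [0.127, 0.699, -0.122, 0.693]
contact_force: [0.2, -0.6, 0.5]
opening: 0.587
```

```bash
python3 - <<'E'
from h import *
need3([0.48,.12,.38])
s=ctrl.get_state()
M=R.from_quat(s['tcp_rot']).as_matrix();print(np.rad2deg(M[:2,0]),np.rad2deg(np.arctan2(s['eef_pos'][1],s['eef_pos'][0])))
need3(H(.005,0,.18))
E
```

```text
t 38.5 pos [0.1173 0.1945 0.4488] H [ 16.7982 509.4062 448.7555] F [ 0.2 -0.6  0.5] open 0.587
lean 0.6355667048907296 leandir 127.53002176137119 zaxis H [-0.028 -1.    -0.009] q [ 0.5551 -0.8951  2.1347  0.0117  1.9031  0.912 ]
shift [ 2.6258  2.2051 14.6703]
[-0.3872  0.504 ] 58.91543835225041
t 38.5 pos [0.1173 0.1945 0.4488] H [ 16.7982 509.4062 448.7555] F [ 0.2 -0.6  0.5] open 0.587
lean 0.6355667048907296 leandir 127.53002176137119 zaxis H [-0.028 -1.    -0.009] q [ 0.5551 -0.8951  2.1347  0.0117  1.9031  0.912 ]
shift [10.559   0.0447 20.4814]
```

Emit:
{"api": "move_arm", "payload": {
  "commands": [0.4, 0, 0.9, 0, 0.5, 0, 1, 0, 0.5, 0, 1, 0, 0.5, 0, 1, 0, 0.5, 0, 1, 0, 0.5, 0, 1, 0, 0.5, 0, 1, 0, 0.5, 0, 1, 0, 0.5, 0, 1, 0, 0.5, 0, 1, 0, 0.5, 0, 1, 0, 0.5, 0, 1, 0, 0.5, 0, 1, 0, 0.5, 0, 1, 0, 0.5, 0, 1, 0, 0.5, 0, 1, 0, 0.5, 0, 1, 0, 0.5, 0, 1, 0, 0.6, 0, 1, 0, 0.5, 0, 1, 0],
  "jaw": 45
}}

```text
time: 41.0
eef_pos: [0.5827, 0.0248, 0.1923]
tcp_rot: [0.127, 0.7, -0.121, 0.693]
contact_force: [0.3, -0.1, 0.3]
opening: 0.524
```

Emit:
{"api": "move_arm", "payload": {
  "commands": [0.5, 0, 0.5, 0, 0, 0, 0, 0]
}}

```text
time: 41.25
eef_pos: [0.5933, 0.0207, 0.179]
tcp_rot: [0.127, 0.7, -0.122, 0.692]
contact_force: [0.6, 0.1, -0.7]
opening: 0.529
```

```bash
python3 - <<'E'
from h import *
need3(H(.005,0,.109))
W=cam('wrist')
cv2.imwrite('pics/w7.png',ctrl.read_camera('wrist')[:,:,::-1])
print(proj(W,H(.005,0,.124)),proj(W,H(.005,0,.096)))
E
```

```text
t 41.25 pos [0.5933 0.0207 0.179 ] H [  3.9519   2.7901 178.9533] F [ 0.6  0.1 -0.7] open 0.529
lean 0.8185686927381662 leandir 139.25578254002986 zaxis H [-0.028 -1.    -0.013] q [-0.139   0.1774  1.8327  0.0085  1.1435  0.2103]
shift [2.7966 0.031  0.1478]
[327.7986 228.0539] [327.5958 213.4292]
```

View pics/w7.png

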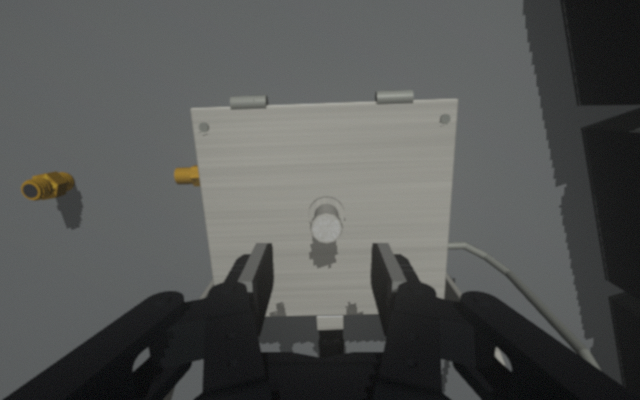

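Emit:
{"api": "move_arm", "payload": {
  "commands": [0.8, 0, 0.1, 0, 0.8, 0, 0, 0, 0.6, 0, 0, 0, 0.4, 0, 0, 0, 0, 0, 0, 0]
}}

```text
time: 41.92
eef_pos: [0.5949, 0.0211, 0.1145]
tcp_rot: [0.126, 0.7, -0.121, 0.692]
contact_force: [0.8, -0.3, -0.9]
opening: 0.53
```

Emit:
{"api": "move_arm", "payload": {
  "commands": [0, 0, 0, 0, 0, 0, 0, 0, 0, 0, 0, 0, 0, 0, 0, 0, 0, 0, 0, 0],
  "jaw": 5,
  "force": 45
}}

```text
time: 42.55
eef_pos: [0.5955, 0.0211, 0.1168]
tcp_rot: [0.127, 0.699, -0.121, 0.693]
contact_force: [-3.7, 1.2, 5.6]
opening: 0.17
```

```bash
python3 - <<'E'
from h import *
need3(H(.005,0,.109))
g=inH(ctrl.get_state()['eef_pos'])*1e3+[0,0,5]
hx=76;r=np.array([g[0]-hx,g[2]-90]);R0=np.hypot(*r);a0=np.arctan2(r[1],-r[0]);print(g,R0,np.rad2deg(a0))
prev=None
N=14
for k in range(N+1):
    a=a0+np.deg2rad(76)*k/N;q=np.array([hx-R0*np.cos(a),90+R0*np.sin(a)])
    if prev is not None:d=(q-prev)/25;print(k,'x',round(-d[1],2),'y',round(d[0],2))
    prev=q
E
```

```text
t 42.55 pos [0.5955 0.0211 0.1168] H [  5.0157   0.8371 116.8239] F [-3.7  1.2  5.6] open 0.17
lean 0.6747330252103272 leandir 129.82645257132398 zaxis H [-0.027 -1.    -0.01 ] q [-0.1379  0.255   1.8659  0.0092  1.0294  0.2094]
shift [ 0.3126 -0.0015  0.0367]
[  5.0157   0.8371 121.8239] 77.79161388190266 24.147783058746512
1 x -0.26 y 0.13
2 x -0.25 y 0.16
3 x -0.23 y 0.18
4 x -0.22 y 0.2
5 x -0.19 y 0.22
6 x -0.17 y 0.24
7 x -0.15 y 0.25
8 x -0.13 y 0.27
9 x -0.1 y 0.28
10 x -0.07 y 0.29
11 x -0.05 y 0.29
12 x -0.02 y 0.29
13 x 0.01 y 0.29
14 x 0.04 y 0.29
```

Emit:
{"api": "move_arm", "payload": {
  "commands": [-0.26, 0.13, 0, 0, -0.25, 0.16, 0, 0, -0.23, 0.18, 0, 0, -0.22, 0.2, 0, 0]
}}

```text
time: 43.05
eef_pos: [0.6, 0.0347, 0.1365]
tcp_rot: [0.125, 0.7, -0.123, 0.692]
contact_force: [1.9, -3.2, -11.8]
opening: 0.167
```

Emit:
{"api": "move_arm", "payload": {
  "commands": [-0.2, 0.22, 0, 0, -0.17, 0.24, 0, 0, -0.15, 0.25, 0, 0, -0.13, 0.27, 0, 0, -0.1, 0.28, 0, 0]
}}

```text
time: 43.68
eef_pos: [0.6099, 0.0644, 0.1556]
tcp_rot: [0.124, 0.702, -0.123, 0.691]
contact_force: [-4.5, -5.6, -4.4]
opening: 0.149
```

```bash
python3 - <<'E'
from h import *
need3(H(.005,0,.109))
cv2.imwrite('pics/w8.png',ctrl.read_camera('wrist')[:,:,::-1])
E
```

```text
t 43.675 pos [0.6099 0.0644 0.1556] H [ 50.6263   0.974  155.5982] F [-4.5 -5.6 -4.4] open 0.149
lean 0.932686033409446 leandir 161.63337245637396 zaxis H [-0.027 -1.    -0.016] q [-0.0617  0.2467  1.7969  0.0046  1.1138  0.2874]
shift [ 1.8632 -1.8224  0.1177]
```

View pics/w8.png

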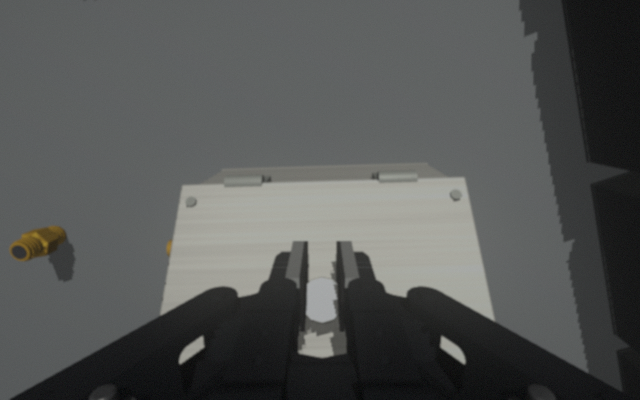

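Emit:
{"api": "move_arm", "payload": {
  "commands": [-0.07, 0.29, 0, 0, -0.05, 0.29, 0, 0, -0.02, 0.29, 0, 0, 0.01, 0.29, 0, 0]
}}

```text
time: 44.22
eef_pos: [0.6212, 0.0927, 0.1603]
tcp_rot: [0.126, 0.7, -0.122, 0.692]
contact_force: [-0.2, -0.3, -0.7]
opening: 0.063
```

```bash
python3 - <<'E'
from h import *
need3(H(.005,0,.109))
cv2.imwrite('pics/w9.png',ctrl.read_camera('wrist')[:,:,::-1])
cv2.imwrite('pics/s9.png',ctrl.read_camera('scene')[100:265,200:400,::-1].repeat(4,0).repeat(4,1))
E
```

```text
t 44.225 pos [0.6212 0.0927 0.1603] H [ 81.0999  -0.6797 160.2938] F [-0.2 -0.3 -0.7] open 0.063
lean 0.785601642634462 leandir 142.5796055628649 zaxis H [-0.028 -1.    -0.013] q [-0.0162  0.2694  1.7597  0.009   1.1236  0.3326]
shift [ 2.0384 -3.0519  0.0852]
```

View pics/w9.png

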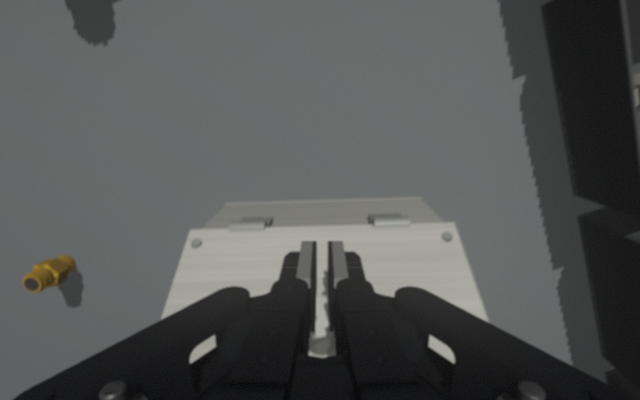

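View pics/s9.png

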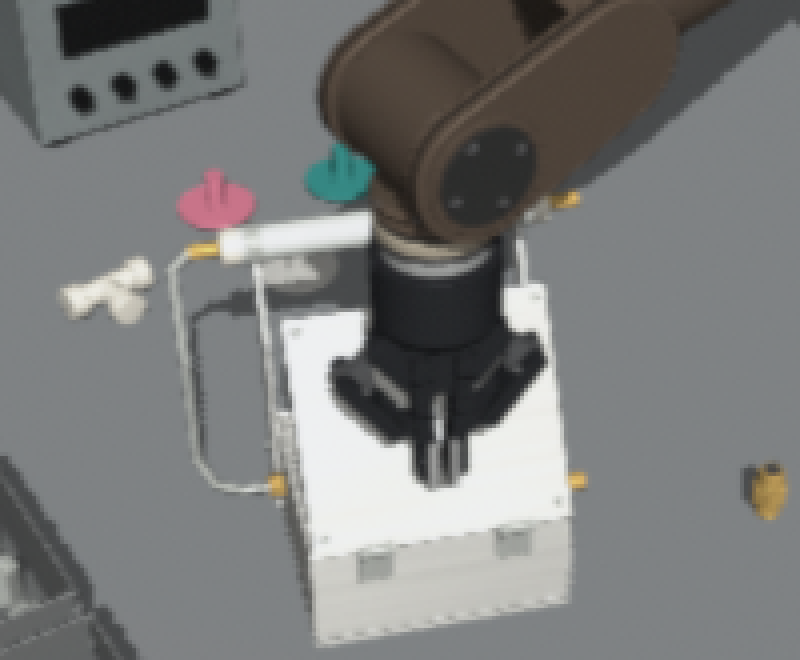

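Emit:
{"api": "move_arm", "payload": {
  "commands": [-1, 0, 0, 0, -1, 0, 0, 0, -1, 0, 0, 0, -1, -0.3, 0, 0, -0.2, -1, 0, 0, 0, -1, 0, 0, 0, -1, 0, 0, 0, -1, 0, 0, 0, -1, 0, 0],
  "jaw": 0
}}

```text
time: 45.45
eef_pos: [0.5782, -0.0331, 0.2676]
tcp_rot: [0.127, 0.698, -0.121, 0.694]
contact_force: [0.6, 0.6, -0.3]
opening: -0.001
```

```bash
python3 - <<'E'
from h import *
need3(H(-.055,0,.205))
cv2.imwrite('pics/w10.png',ctrl.read_camera('wrist')[:,:,::-1])
E
```

```text
t 45.45 pos [ 0.5782 -0.0331  0.2676] H [-51.8734  -0.051  267.6446] F [ 0.6  0.6 -0.3] open -0.001
lean 0.5234600108761234 leandir 112.93700509185508 zaxis H [-0.028 -1.    -0.006] q [-0.2353  0.0615  1.792   0.0076  1.2934  0.1148]
shift [ 2.5048 -0.1418  0.0171]
```

View pics/w10.png

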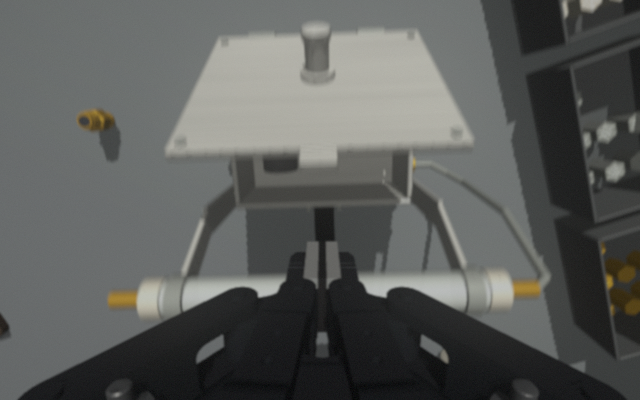

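Emit:
{"api": "move_arm", "payload": {
  "commands": [0.8, 0.2, 0, 0, 0.8, 0.1, 0, 0, 0.8, 0, 0, 0, 0, 0.5, 0, 0, 0, 0.7, 0, 0, 0, 0.7, 0, 0, 0, 0.7, 0, 0]
}}

```text
time: 46.38
eef_pos: [0.6085, 0.0336, 0.2204]
tcp_rot: [0.124, 0.692, -0.123, 0.7]
contact_force: [-3.9, -12.3, 34.4]
opening: 0.003
```

Emit:
{"api": "move_arm", "payload": {
  "commands": [0, 0.7, 0, 0, 0, 0.7, 0, 0, 0, 0.7, 0, 0, 0, 0.6, 0, 0]
}}

```text
time: 46.88
eef_pos: [0.6275, 0.1007, 0.2104]
tcp_rot: [0.126, 0.697, -0.121, 0.695]
contact_force: [0.3, -2.6, 1.4]
opening: 0.001
```

```bash
python3 - <<'E'
from h import *
need3(H(.096,0,.205))
E
```

```text
t 46.875 pos [0.6275 0.1007 0.2104] H [ 90.6432  -4.1035 210.388 ] F [ 0.3 -2.6  1.4] open 0.001
lean 0.4449367509570456 leandir 98.35583489761204 zaxis H [-0.027 -1.    -0.004] q [-0.0032  0.2301  1.7102  0.0082  1.2025  0.3453]
shift [ 0.2176  0.2083 -0.169 ]
```

Emit:
{"api": "move_arm", "payload": {
  "commands": [0, 0.25, 0, 0, 0, 0.1, 0, 0, 0, 0, 0, 0]
}}

```text
time: 47.25
eef_pos: [0.6278, 0.1083, 0.206]
tcp_rot: [0.127, 0.7, -0.121, 0.692]
contact_force: [-0.6, 0.2, 0.5]
opening: -0.0
```

```bash
python3 - <<'E'
from h import *
need3(H(.096,0,.205))
cv2.imwrite('pics/w11.png',ctrl.read_camera('wrist')[:,:,::-1])
cv2.imwrite('pics/s11.png',ctrl.read_camera('scene')[100:265,200:400,::-1].repeat(4,0).repeat(4,1))
E
```

```text
t 47.25 pos [0.6278 0.1083 0.206 ] H [ 97.9937  -1.9942 206.0323] F [-0.6  0.2  0.5] open -0.0
lean 0.7857138284566404 leandir 134.12462601053323 zaxis H [-0.028 -1.    -0.012] q [0.0081 0.2414 1.705  0.0106 1.2047 0.3566]
shift [ 0.0418 -0.0822 -0.077 ]
```

View pics/w11.png

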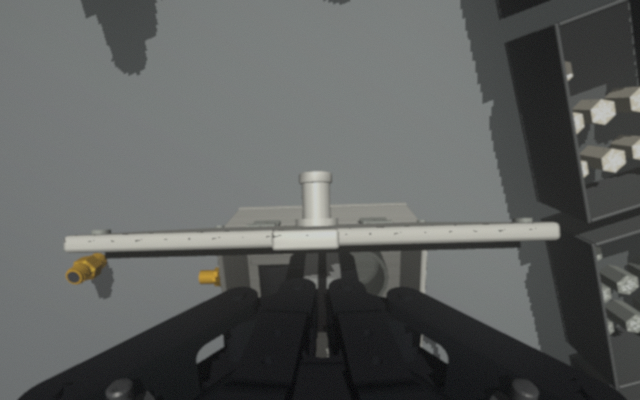

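View pics/s11.png

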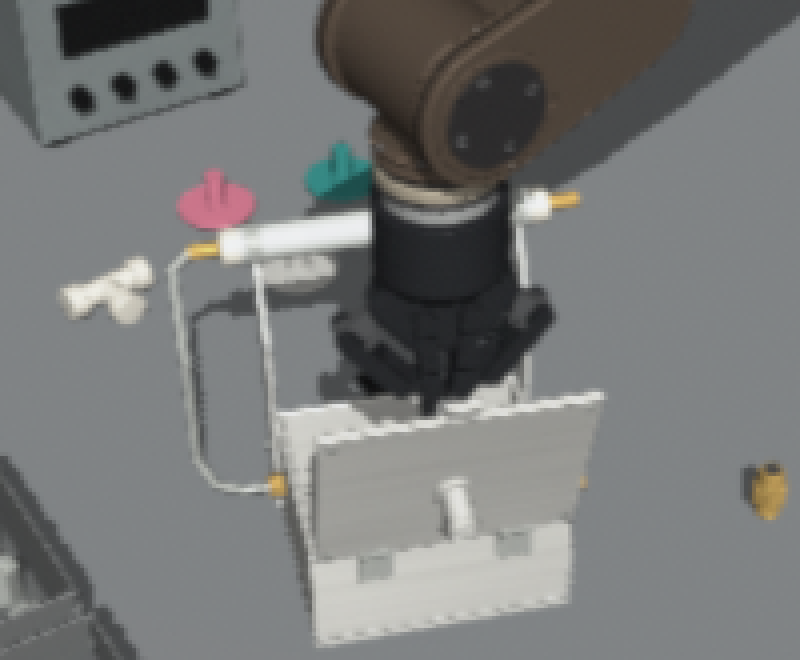

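Emit:
{"api": "move_arm", "payload": {
  "commands": [-1, -0.6, 0, 0, -1, -1, 0, 0, -1, -1, 0, 0, -0.7, -1, 0, 0, 0, -1, 0, 0, 0, -0.5, 0, 0, 0, 0, 0, 0],
  "jaw": 40
}}

```text
time: 48.22
eef_pos: [0.5847, -0.0129, 0.2982]
tcp_rot: [0.127, 0.7, -0.121, 0.693]
contact_force: [-0.1, 0.9, 0.9]
opening: 0.473
```

```bash
python3 - <<'E'
from h import *
from scipy.optimize import brentq
need3(H(.096,0,.205))
im=ctrl.read_camera('wrist')[:,:,::-1];cv2.imwrite('pics/w12.png',im)
it=ctrl.read_camera('top')[:,:,::-1];cv2.imwrite('pics/t12.png',cv2.resize(it[140:270,280:460],None,fx=4.4,fy=4.4,interpolation=cv2.INTER_CUBIC))
E
```

```text
t 48.225 pos [ 0.5847 -0.0129  0.2982] H [-30.6567   0.2144 298.2312] F [-0.1  0.9  0.9] open 0.473
lean 0.7387511165851208 leandir 130.92606455159756 zaxis H [-0.029 -1.    -0.011] q [-0.1986  0.0565  1.7416  0.0081  1.3537  0.1532]
shift [ 3.762   5.0411 -0.0959]
```

View pics/w12.png

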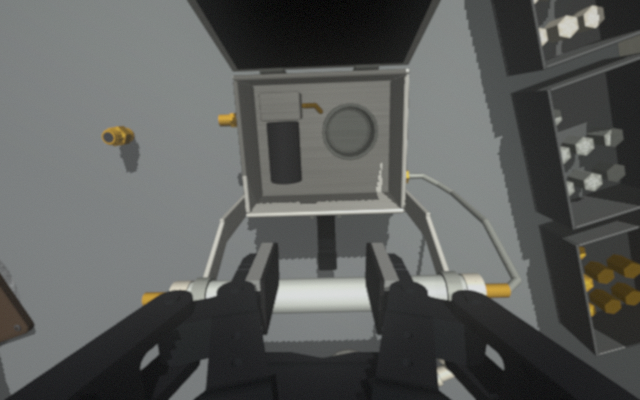

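View pics/t12.png

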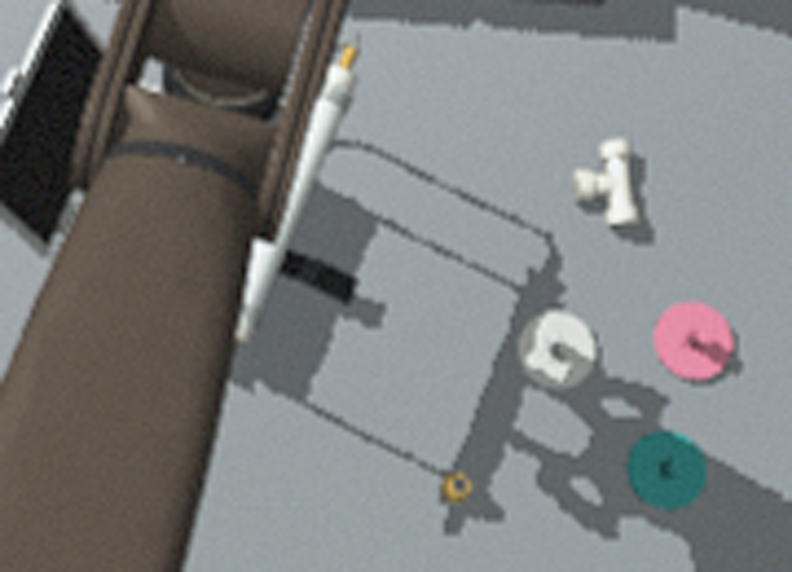

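```bash
python3 - <<'E'
from h import *
im=cv2.imread('pics/w12.png');g=cv2.cvtColor(im,cv2.COLOR_BGR2GRAY)
c=g[80:180,300:400];c=cv2.resize(c,None,fx=5,fy=5,interpolation=cv2.INTER_CUBIC)
ci=cv2.HoughCircles(cv2.GaussianBlur(c,(5,5),1.5),cv2.HOUGH_GRADIENT,1.5,30,param1=60,param2=30,minRadius=90,maxRadius=160)
v=cv2.cvtColor(c,cv2.COLOR_GRAY2BGR)
W=cam('wrist')
for x,y,r in ci[0][:4]:
    print(x,y,r,300+x/5,80+y/5,r/5); cv2.circle(v,(int(x),int(y)),int(r),(0,0,255),1)
    p=plane(W,(300+x/5,80+y/5),.053);print(p,inH(p)*1e3)
cv2.imwrite('pics/bowl.png',v)
# check housing rim corners prediction
for q in [(-72,-85,88),(-72,85,88),(72,85,88),(72,-85,88)]: print(q,proj(W,H(*(np.array(q)/1e3))))
# lid angle: top edge row from w11
need3(H(-.25,0,.2))
# cover from w1
E
```

```text
Traceback (most recent call last):
TypeError: 'NoneType' object is not subscriptable
```

```bash
python3 - <<'E'
from h import *
im=cv2.imread('pics/w12.png');g=cv2.cvtColor(im,cv2.COLOR_BGR2GRAY)
c=g[85:180,305:400];c=cv2.resize(c,None,fx=6,fy=6,interpolation=cv2.INTER_CUBIC)
c=cv2.normalize(c,None,0,255,cv2.NORM_MINMAX);c=cv2.convertScaleAbs(c,alpha=1.6,beta=-60)
cv2.imwrite('pics/bowl.png',c)
W=cam('wrist')
for q in [(-72,-85,88),(-72,85,88),(72,85,88),(72,-85,88)]: print(q,proj(W,H(*(np.array(q)/1e3))))
p=plane(W,(349.5,130.5),.053);print(p,inH(p)*1e3)
E
```

```text
(-72, -85, 88) [405.2023 214.3113]
(-72, 85, 88) [245.4767 217.9547]
(72, 85, 88) [232.2606  74.62  ]
(72, -85, 88) [411.0969  69.2297]
[0.6267 0.0206 0.053 ] [ 14.457  -28.9288  53.    ]
```

View pics/bowl.png

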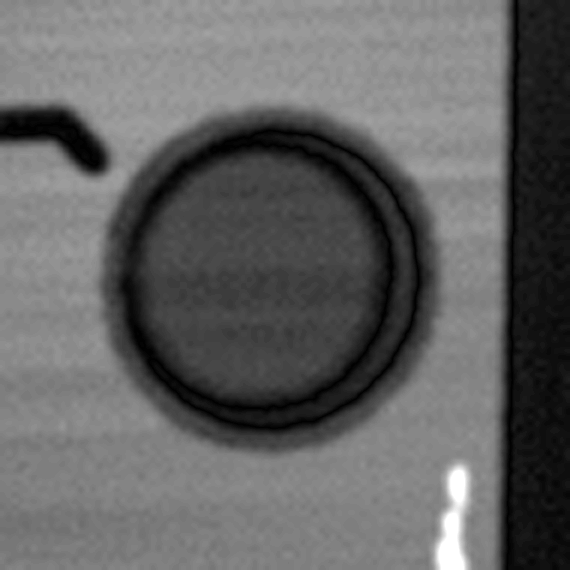

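```bash
python3 - <<'E'
from h import *
W=cam('wrist')
p=plane(W,(350.2,131.3),.053);print('bowl',p,inH(p)*1e3)
s=dict(eef_pos=np.array([.5432,-.1489,.2999]),tcp_rot=R.from_matrix(np.array([[-.0009,0,0],[.0007,0,0],[-1,0,0]])*0+np.eye(3)).as_quat())
s['tcp_rot']=np.array([-.412,.575,.413,.574])/np.linalg.norm([-.412,.575,.413,.574])
W1=cam('wrist',s)
a=plane(W1,(190.9,180.6),.009);T=cam('top');b=plane(T,(280+559/4.4,140+350/4.4),.009)
print(a,b); print('knobtop w1',plane(W1,(40+495/3.5,100+300/3.5),.039))
need3([*((a+b)[:2]/2),.2])
E
```

```text
bowl [0.6272 0.0195 0.053 ] [ 13.5766 -29.6904  53.    ]
[ 0.5106 -0.3145  0.009 ] [ 0.508 -0.32   0.009]
knobtop w1 [ 0.5103 -0.3144  0.039 ]
t 48.325 pos [ 0.5851 -0.0121  0.2984] H [-29.7709   0.1107 298.3801] F [-0.1  0.1  0.6] open 0.468
lean 0.7238872446279733 leandir 129.90924671461926 zaxis H [-0.028 -1.    -0.011] q [-0.1972  0.0571  1.7407  0.0081  1.3536  0.1533]
shift [  3.8412 -12.5283   1.4063]
```

Emit:
{"api": "move_arm", "payload": {
  "commands": [0, -1, 0.1, 0, 0, -1, 0.1, 0, 0, -1, 0.1, 0, 0, -1, 0.1, 0, 0, -1, 0.1, 0, 0, -1, 0.1, 0, 0.6, -1, 0.1, 0, 1, -1, 0.1, 0, 1, -1, 0.1, 0, 1, -1, 0.1, 0, 1, -1, 0.1, 0, 0.8, -0.8, 0.1, 0, 0, -0.5, 0.1, 0, 0, 0, 0, 0]
}}

```text
time: 50.08
eef_pos: [0.5093, -0.3121, 0.1629]
tcp_rot: [0.127, 0.699, -0.122, 0.694]
contact_force: [-0.1, 0.3, 0.3]
opening: 0.471
```

```bash
python3 - <<'E'
from h import *
need3([.5105,-.3145,.027])
W=cam('wrist')
im=ctrl.read_camera('wrist')[:,:,::-1];cv2.imwrite('pics/w13.png',im)
print(proj(W,[.5105,-.3145,.039]),proj(W,[.5105,-.3145,.009]))
E
```

```text
t 50.075 pos [ 0.5093 -0.3121  0.1629] H [-338.2736  -23.6894  162.861 ] F [-0.1  0.3  0.3] open 0.471
lean 0.5701854640776514 leandir 125.87214455965757 zaxis H [-0.028 -1.    -0.008] q [-0.7204  0.2021  1.8356  0.0025  1.1135 -0.3685]
shift [ 5.4331 -0.1045  0.1253]
[325.5927 201.261 ] [325.4697 192.0043]
```

View pics/w13.png

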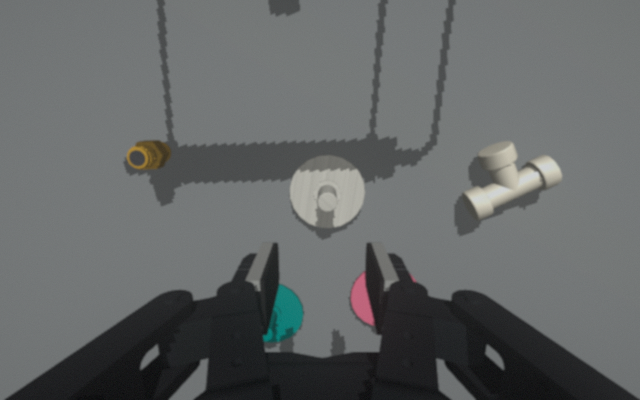

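Emit:
{"api": "move_arm", "payload": {
  "commands": [1, -0.1, 0.18, 0, 1, 0, 0, 0, 1, 0, 0, 0, 1, 0, 0, 0, 0.8, 0, 0, 0, 0.5, 0, 0, 0, 0, 0, 0, 0]
}}

```text
time: 51.0
eef_pos: [0.5109, -0.3135, 0.0288]
tcp_rot: [0.127, 0.7, -0.121, 0.693]
contact_force: [-0.3, 0.4, -1.0]
opening: 0.466
```

```bash
python3 - <<'E'
from h import *
need3([.5105,-.3145,.027])
cv2.imwrite('pics/w14.png',ctrl.read_camera('wrist')[:,:,::-1])
E
```

```text
t 51.0 pos [ 0.5109 -0.3135  0.0288] H [-339.1049  -25.6813   28.7753] F [-0.3  0.4 -1. ] open 0.466
lean 0.7272396191069357 leandir 129.83244121848583 zaxis H [-0.027 -1.    -0.011] q [-0.7203  0.3935  1.8792  0.0025  0.8814 -0.37  ]
shift [ 0.0707 -0.0438  0.0005]
```

View pics/w14.png

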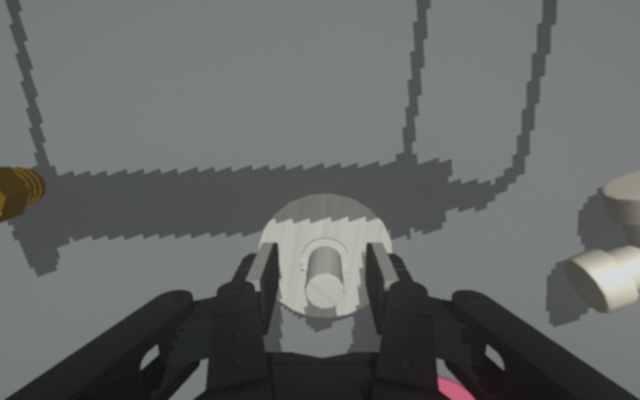

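Emit:
{"api": "move_arm", "payload": {
  "commands": [0, 0, 0, 0, 0, 0, 0, 0, 0, 0, 0, 0, 0, 0, 0, 0, 0, 0, 0, 0],
  "jaw": 5,
  "force": 50
}}

```text
time: 51.68
eef_pos: [0.5118, -0.3146, 0.0307]
tcp_rot: [0.126, 0.699, -0.122, 0.694]
contact_force: [-0.8, 0.2, 5.7]
opening: 0.161
```

Emit:
{"api": "move_arm", "payload": {
  "commands": [-0.6, 0, 0, 0, -1, 0, 0, 0, -1, 0, 0, 0, -1, 0, 0, 0, -1, 0, 0, 0, -1, 0.3, 0, 0, -1, 0.6, 0, 0, -1, 0.8, 0, 0, -1, 1, 0, 0, -1, 1, 0, 0, -1, 1, 0, 0, -1, 1, 0, 0]
}}

```text
time: 53.18
eef_pos: [0.562, -0.1817, 0.321]
tcp_rot: [0.127, 0.699, -0.121, 0.693]
contact_force: [-0.0, 0.3, -0.8]
opening: 0.161
```

```bash
python3 - <<'E'
from h import *
need3([.6272,.0195,.32])
cv2.imwrite('pics/w15.png',ctrl.read_camera('wrist')[:,:,::-1])
E
```

```text
t 53.175 pos [ 0.562  -0.1817  0.321 ] H [-197.8689  -32.1314  320.9783] F [-0.   0.3 -0.8] open 0.161
lean 0.684442445076077 leandir 129.71030856130238 zaxis H [-0.028 -1.    -0.01 ] q [-0.4862  0.0579  1.6992  0.0046  1.3955 -0.1348]
shift [ 0.0932  8.452  -0.3291]
```

View pics/w15.png

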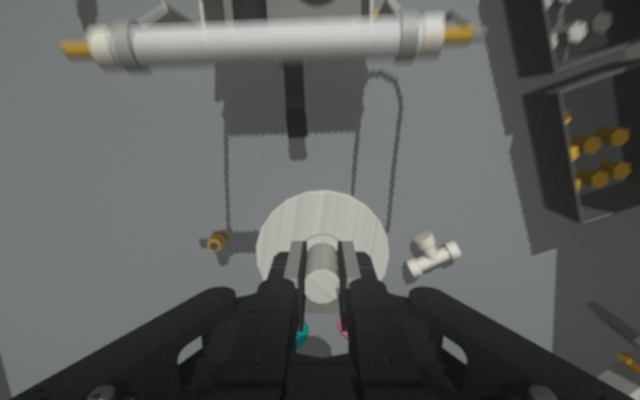

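```bash
python3 - <<'E'
from h import *
im=cv2.imread('pics/w15.png');g=cv2.cvtColor(im,cv2.COLOR_BGR2GRAY)
m=(g>120).astype(np.uint8);m[:170]=0
pts=[]
for r in range(186,262,2):
    xs=np.where(m[r,230:410])[0]
    if len(xs): pts.append((230+xs[0],r));pts.append((230+xs[-1]+1,r))
c=ctrl.get_calibration('wrist');K=c['camera_matrix'];Mt=c['mount']
Q=[]
for px in pts:
    d=Mt[:3,:3]@np.linalg.solve(K,[*px,1.]);o=Mt[:3,3];t=(.0217-o[0])/d[0];Q.append((o+d*t)[1:])
Q=np.array(Q)
from scipy.optimize import least_squares
f=least_squares(lambda p:np.hypot(Q[:,0]-p[0],Q[:,1]-p[1])-p[2],[0,0,.033],loss='soft_l1',f_scale=.0005)
print(f.x*1e3,np.round(f.fun*1e3,1))
E
```

```text
[19.0712  0.1315 42.3983] [  2.    0.5   1.7   0.3   1.5   0.1   1.3  -0.1   1.1  -0.3   0.5  -0.5
   0.4  -0.7   0.2  -0.8   0.6  -0.9   0.5  -1.    0.   -1.   -0.   -1.1
   0.4  -1.1  -0.5  -1.1  -0.9  -1.1   0.1  -1.    0.1  -0.9   0.2  -0.8
   0.4  -0.7   0.5  -0.6   0.2  -0.4  -0.1  -0.2 -11.5   0.  -11.2   0.3
 -10.9   0.6 -10.1   0.9  -9.7   1.2  -8.9   1.5  -8.5   1.9  -7.5   1.8
  -7.1   2.2  -6.6   2.7  -6.    3.1  -5.5   3.6  -2.8   4.5   4.7   5.
   6.1   5.6   7.1   6.1]
```

```bash
python3 - <<'E'
from h import *
from scipy.optimize import least_squares
im=cv2.imread('pics/w15.png');g=cv2.cvtColor(im,cv2.COLOR_BGR2GRAY)
m=(g>120).astype(np.uint8);m[:180]=0
n,l,st,_=cv2.connectedComponentsWithStats(m);k=l[215,322];m=(l==k)
pts=[]
for r in range(192,272,2):
    xs=np.where(m[r])[0]
    if len(xs): pts+=[(xs[0],r),(xs[-1]+1,r)]
print(pts)
c=ctrl.get_calibration('wrist');K=c['camera_matrix'];Mt=c['mount']
D=np.array([Mt[:3,:3]@np.linalg.solve(K,[*p,1.]) for p in pts]);o=Mt[:3,3]
def f(p):
    Q=o+D*((p[0]-o[0])/D[:,0])[:,None];return np.hypot(Q[:,1]-p[1],Q[:,2]-p[2])-.033
for x0 in (None,.0217):
    if x0 is None: s=least_squares(f,[.022,0,0],loss='soft_l1',f_scale=.0003);print(s.x*1e3,np.abs(s.fun).mean()*1e3)
E
```

```text
[(np.int64(231), 192), (np.int64(515), 192), (np.int64(231), 194), (np.int64(516), 194), (np.int64(232), 196), (np.int64(517), 196), (np.int64(232), 198), (np.int64(517), 198), (np.int64(232), 200), (np.int64(517), 200), (np.int64(231), 202), (np.int64(518), 202), (np.int64(231), 204), (np.int64(519), 204), (np.int64(232), 206), (np.int64(518), 206), (np.int64(232), 208), (np.int64(519), 208), (np.int64(231), 210), (np.int64(520), 210), (np.int64(233), 212), (np.int64(519), 212), (np.int64(234), 214), (np.int64(519), 214), (np.int64(232), 216), (np.int64(522), 216), (np.int64(232), 218), (np.int64(521), 218), (np.int64(232), 220), (np.int64(522), 220), (np.int64(232), 222), (np.int64(522), 222), (np.int64(232), 224), (np.int64(523), 224), (np.int64(233), 226), (np.int64(523), 226), (np.int64(234), 228), (np.int64(524), 228), (np.int64(259), 230), (np.int64(524), 230), (np.int64(259), 232), (np.int64(525), 232), (np.int64(259), 234), (np.int64(525), 234), (np.int64(258), 236), (np.int64(525), 236), (np.int64(258), 238), (np.int64(524), 238), (np.int64(257), 240), (np.int64(526), 240), (np.int64(257), 242), (np.int64(527), 242), (np.int64(256), 244), (np.int64(527), 244), (np.int64(256), 246), (np.int64(527), 246), (np.int64(256), 248), (np.int64(527), 248), (np.int64(256), 250), (np.int64(528), 250), (np.int64(256), 252), (np.int64(554), 252), (np.int64(251), 254), (np.int64(554), 254), (np.int64(235), 256), (np.int64(554), 256), (np.int64(233), 258), (np.int64(551), 258), (np.int64(232), 260), (np.int64(553), 260), (np.int64(231), 262), (np.int64(553), 262), (np.int64(230), 264), (np.int64(554), 264), (np.int64(231), 266), (np.int64(548), 266), (np.int64(232), 268), (np.int64(549), 268), (np.int64(234), 270), (np.int64(543), 270)]
[-127.9375   52.2575   28.2293] 3.633768633215517e-10
```

Threshold was too low (counter included); raise it.

```bash
python3 - <<'E'
from h import *
from scipy.optimize import least_squares
im=cv2.imread('pics/w15.png');g=cv2.cvtColor(im,cv2.COLOR_BGR2GRAY)
print(g[215,240:400:4])
b=cv2.GaussianBlur(g,(3,3),0);gx=np.abs(cv2.Sobel(b,cv2.CV_32F,1,0))
pts=[]
for r in range(206,240,2):
    L=255+np.argmax(gx[r,250:285])-5;Rr=360+np.argmax(gx[r,360:400]);pts+=[(L,r),(Rr,r)]
gy=np.abs(cv2.Sobel(b,cv2.CV_32F,0,1))
for x in range(296,350,3): pts.append((x,183+np.argmax(gy[183:206,x])))
print([tuple(map(int,p)) for p in pts])
c=ctrl.get_calibration('wrist');K=c['camera_matrix'];Mt=c['mount']
D=np.array([Mt[:3,:3]@np.linalg.solve(K,[*p,1.]) for p in pts]);o=Mt[:3,3]
def f(p):
    Q=o+D*((p[0]-o[0])/D[:,0])[:,None];return np.hypot(Q[:,1]-p[1],Q[:,2]-p[2])-.033
s=least_squares(f,[.022,0,0],bounds=([.01,-.02,-.02],[.04,.02,.02]),loss='soft_l1',f_scale=.0003);print(s.x*1e3,np.abs(s.fun).mean()*1e3)
E
```

```text
[121 120 123 122 122 123 123 136 173 174 172 177 178 180 171 173 174 175
 176 180 180 171 174 176 174 177 177 178 178 176 179 176 174 175 138 126
 124  89 120 124]
[(277, 206), (387, 206), (275, 208), (387, 208), (273, 210), (371, 210), (271, 212), (373, 212), (269, 214), (391, 214), (268, 216), (376, 216), (267, 218), (377, 218), (266, 220), (390, 220), (264, 222), (381, 222), (263, 224), (381, 224), (261, 226), (382, 226), (260, 228), (384, 228), (260, 230), (384, 230), (259, 232), (385, 232), (258, 234), (385, 234), (258, 236), (386, 236), (257, 238), (387, 238), (296, 195), (299, 194), (302, 192), (305, 191), (308, 191), (311, 191), (314, 190), (317, 190), (320, 190), (323, 190), (326, 190), (329, 190), (332, 190), (335, 191), (338, 192), (341, 192), (344, 193), (347, 194)]
[25.285  -1.8942  0.1356] 0.6062762439919673
```

Emit:
{"api": "move_arm", "payload": {
  "commands": [0, 1, -0.05, 0, 0, 1, -0.05, 0, 0, 1, -0.05, 0, 0, 1, -0.05, 0, 0, 1, -0.05, 0, 0.2, 1, -0.05, 0, 0.9, 1, 0, 0, 0.9, 0.3, 0, 0, 0.6, 0, 0, 0, 0, 0, 0, 0]
}}

```text
time: 54.48
eef_pos: [0.6167, -0.0086, 0.2545]
tcp_rot: [0.127, 0.7, -0.121, 0.692]
contact_force: [1.1, -0.6, -0.8]
opening: 0.167
```

```bash
python3 - <<'E'
from h import *
need3([.6275,.0205,.11])
W=cam('wrist');im=ctrl.read_camera('wrist')[:,:,::-1];cv2.imwrite('pics/w16.png',im)
u=proj(W,[.6272,.0195,.053]);print(u)
x,y=int(u[0]),int(u[1]);c=im[max(0,y-55):y+55,x-60:x+60]
cv2.imwrite('pics/w16c.png',cv2.resize(cv2.convertScaleAbs(c,alpha=1.8,beta=-60),None,fx=5,fy=5,interpolation=cv2.INTER_CUBIC));print(max(0,y-55),x-60)
E
```

```text
t 54.475 pos [ 0.6167 -0.0086  0.2545] H [-16.3766 -28.7179 254.4952] F [ 1.1 -0.6 -0.8] open 0.167
lean 0.8143100945975612 leandir 139.30925965863898 zaxis H [-0.028 -1.    -0.013] q [-0.181   0.1584  1.7107  0.0075  1.2847  0.1694]
shift [5.7853 1.2122 0.081 ]
[324.5714 148.6594]
93 264
```

View pics/w16c.png

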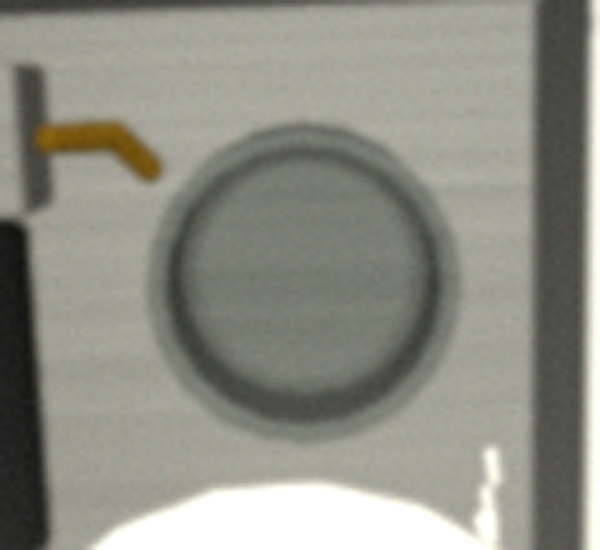

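Emit:
{"api": "move_arm", "payload": {
  "commands": [1, 0.4, 0.08, 0, 1, 0.4, 0, 0, 1, 0.4, 0, 0, 1, 0, 0, 0, 1, 0, 0, 0, 0.8, 0, 0, 0, 0.4, 0, 0, 0, 0, 0, 0, 0]
}}

```text
time: 55.52
eef_pos: [0.6288, 0.0203, 0.1013]
tcp_rot: [0.127, 0.699, -0.121, 0.693]
contact_force: [0.3, -0.0, -1.8]
opening: 0.166
```

```bash
python3 - <<'E'
from h import *
need3([.6276,.0203,.079])
W=cam('wrist');im=ctrl.read_camera('wrist')[:,:,::-1];cv2.imwrite('pics/w17.png',im)
E
```

```text
t 55.525 pos [0.6288 0.0203 0.1013] H [ 14.8977 -30.9548 101.2694] F [ 0.3 -0.  -1.8] open 0.166
lean 0.6764690052152871 leandir 131.1496442440051 zaxis H [-0.028 -1.    -0.01 ] q [-0.1317  0.3415  1.7884  0.0091  1.0205  0.216 ]
shift [ 0.8911 -0.0232 -0.0348]
```

View pics/w17.png

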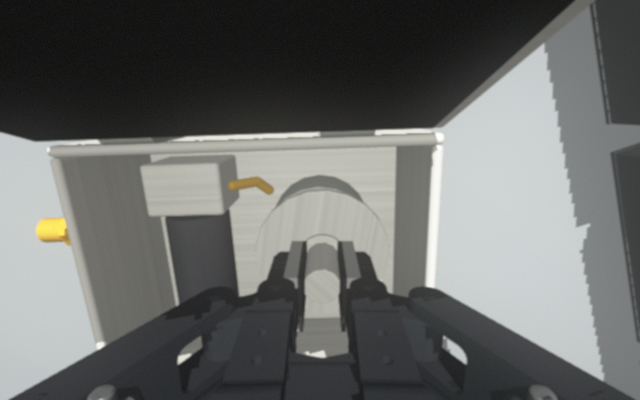

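```bash
python3 - <<'E'
from h import *
im=cv2.imread('pics/w17.png');g=cv2.cvtColor(im,cv2.COLOR_BGR2GRAY)
print(g[168:200,322])
c=ctrl.get_calibration('wrist');K=c['camera_matrix'];Mt=c['mount'];o=Mt[:3,3]
def y(px,x):
    d=Mt[:3,:3]@np.linalg.solve(K,[*px,1.]);return ((o+d*((x-o[0])/d[0]))*1e3).round(1)
for r in (174,175,176,177,178): print(r,y((322,r),.0483))
for r in (188,189,190,191): print(r,y((322,r),.0217),y((322,r),.0253))
cv2.imwrite('pics/w17c.png',cv2.resize(cv2.convertScaleAbs(im[160:260,240:410],alpha=1.5),None,fx=4.5,fy=4.5,interpolation=cv2.INTER_CUBIC))
E
```

```text
[192 191 188 190 190 190 179 145 120 113 111 113 113 115 115 115 113 115
 125 145 154 148 156 178 191 192 190 190 189 189 189 188]
174 [48.3 34.1  0.1]
175 [48.3 33.6  0.1]
176 [48.3 33.   0.1]
177 [48.3 32.5  0.1]
178 [48.3 31.9  0.1]
188 [21.7 32.8  0.1] [25.3 32.   0.1]
189 [21.7 32.4  0.1] [25.3 31.5  0.1]
190 [21.7 31.9  0.1] [25.3 31.   0.1]
191 [21.7 31.4  0.1] [25.3 30.5  0.1]
```

View pics/w17c.png

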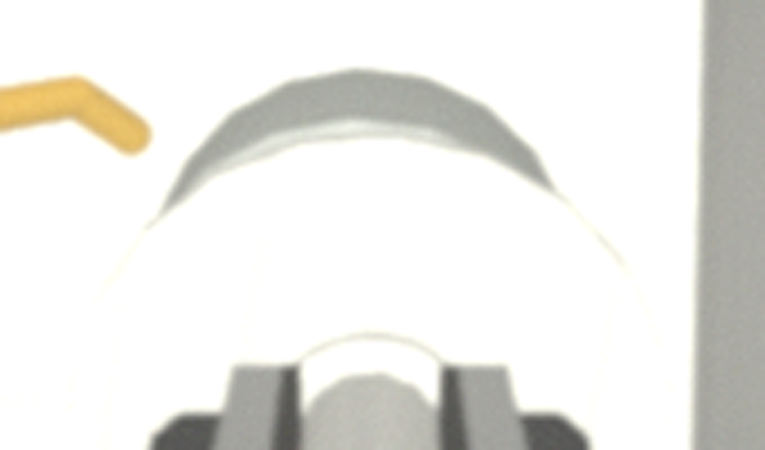

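```bash
python3 - <<'E'
from h import *
W=cam('wrist');b=inH([.6272,.0195,0])
for r,z in ((26,53),(31,53),(31,11),(33,80),(33,76),(24.5,71)):
    pts=[proj(W,H(b[0]+r/1e3*np.cos(a),b[1]+r/1e3*np.sin(a),z/1e3)) for a in (0,np.pi/2,-np.pi/2)]
    print(r,z,np.round(pts,1).tolist())
im=cv2.imread('pics/w17.png');cv2.imwrite('pics/w17d.png',cv2.resize(cv2.convertScaleAbs(im[160:260,240:410],alpha=2.2,beta=-230),None,fx=4.5,fy=4.5,interpolation=cv2.INTER_CUBIC))
E
```

```text
26 53 [[318.1, 191.6], [273.8, 237.1], [365.5, 235.0]]
31 53 [[317.9, 182.6], [265.0, 237.3], [374.3, 234.8]]
31 11 [[319.1, 169.1], [275.5, 214.7], [365.5, 212.5]]
33 80 [[316.6, 190.9], [251.5, 257.9], [386.4, 254.9]]
33 76 [[316.8, 188.9], [253.2, 254.4], [384.9, 251.5]]
24.5 71 [[317.6, 203.2], [271.6, 250.0], [366.7, 247.9]]
```

View pics/w17d.png

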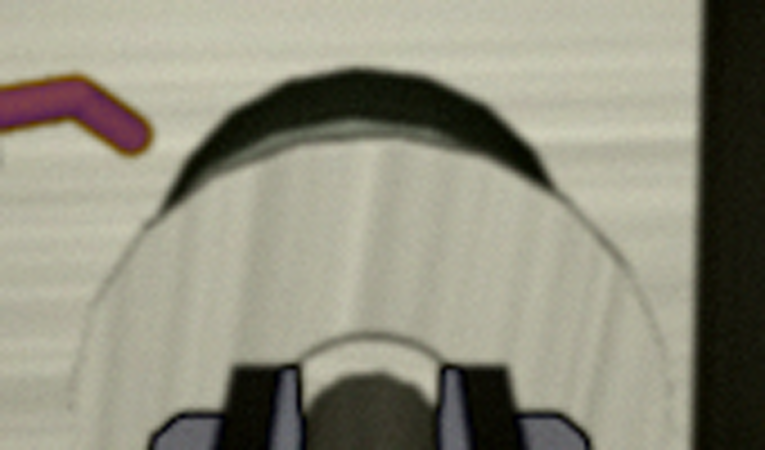

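Emit:
{"api": "move_arm", "payload": {
  "commands": [0.35, -0.05, -0.03, 0, 0.3, 0, 0, 0, 0.1, 0, 0, 0, 0, 0, 0, 0]
}}

```text
time: 56.08
eef_pos: [0.6274, 0.0198, 0.0824]
tcp_rot: [0.126, 0.699, -0.121, 0.693]
contact_force: [0.5, -0.2, -0.9]
opening: 0.165
```

```bash
python3 - <<'E'
from h import *
need3([.6276,.0203,.079])
E
```

```text
t 56.075 pos [0.6274 0.0198 0.0824] H [ 13.9604 -29.8052  82.3807] F [ 0.5 -0.2 -0.9] open 0.165
lean 0.6776789705524668 leandir 131.11261543485588 zaxis H [-0.028 -1.    -0.01 ] q [-0.1328  0.3642  1.7987  0.0093  0.9877  0.2142]
shift [0.1353 0.0198 0.0023]
```

Emit:
{"api": "move_arm", "payload": {
  "commands": [0.06, 0, 0, 0, 0.06, 0, 0, 0, 0, 0, 0, 0]
}}

```text
time: 56.45
eef_pos: [0.6276, 0.0198, 0.0797]
tcp_rot: [0.127, 0.699, -0.121, 0.693]
contact_force: [-0.1, -0.3, -0.8]
opening: 0.161
```

```bash
python3 - <<'E'
from h import *
need3([.6276,.0203,.079])
im=ctrl.read_camera('wrist')[:,:,::-1];cv2.imwrite('pics/w18.png',im);cv2.imwrite('pics/w18d.png',cv2.resize(cv2.convertScaleAbs(im[160:290,230:420],alpha=1.8,beta=-150),None,fx=4.2,fy=4.2,interpolation=cv2.INTER_CUBIC))
E
```

```text
t 56.45 pos [0.6276 0.0198 0.0797] H [ 14.0207 -29.9618  79.7033] F [-0.1 -0.3 -0.8] open 0.161
lean 0.6515053759026621 leandir 128.7755492619022 zaxis H [-0.028 -1.    -0.01 ] q [-0.1328  0.3679  1.7995  0.0094  0.9825  0.2142]
shift [ 0.0283  0.0178 -0.005 ]
```

View pics/w18d.png

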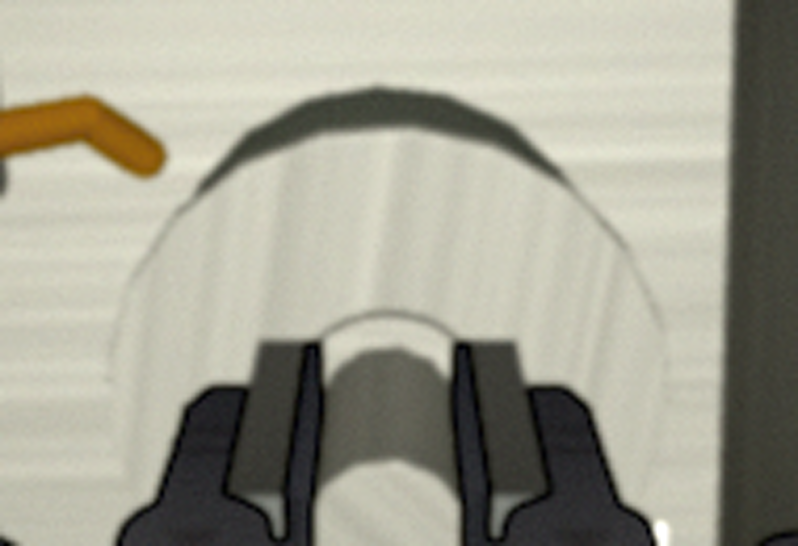

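Emit:
{"api": "move_arm", "payload": {
  "commands": [0.04, 0, 0, 0, 0.04, 0, 0, 0, 0, 0, 0, 0]
}}

```text
time: 56.88
eef_pos: [0.6277, 0.0198, 0.079]
tcp_rot: [0.126, 0.699, -0.121, 0.693]
contact_force: [-3.0, -0.8, 5.2]
opening: 0.165
```

Emit:
{"api": "move_arm", "payload": {
  "commands": [0.04, 0, 0, 0, 0.04, 0, 0, 0, 0, 0, 0, 0]
}}

```text
time: 57.25
eef_pos: [0.6277, 0.0198, 0.0789]
tcp_rot: [0.126, 0.7, -0.121, 0.693]
contact_force: [-7.3, -0.5, 13.0]
opening: 0.167
```

Emit:
{"api": "move_arm", "payload": {
  "commands": [-0.08, 0, 0, 0, 0, 0, 0, 0]
}}

```text
time: 57.5
eef_pos: [0.6277, 0.0198, 0.079]
tcp_rot: [0.126, 0.699, -0.121, 0.693]
contact_force: [-4.7, -0.7, 6.3]
opening: 0.161
```

Emit:
{"api": "move_arm", "payload": {
  "commands": [0, 0, 0, 0, 0, 0, 0, 0, 0, 0, 0, 0],
  "jaw": 32
}}

```text
time: 57.88
eef_pos: [0.6275, 0.0199, 0.0773]
tcp_rot: [0.127, 0.699, -0.121, 0.693]
contact_force: [-0.0, 0.2, -1.2]
opening: 0.376
```

Emit:
{"api": "move_arm", "payload": {
  "commands": [-0.4, 0, 0, 0, -0.8, 0, 0, 0, -1, 0, 0, 0, -1, 0, 0, 0, -1, 0, 0, 0]
}}

```text
time: 58.5
eef_pos: [0.6289, 0.0188, 0.1857]
tcp_rot: [0.127, 0.698, -0.121, 0.694]
contact_force: [0.5, -0.5, -0.7]
opening: 0.373
```

```bash
python3 - <<'E'
from h import *
need3(H(-.03,0,.30))
im=ctrl.read_camera('wrist')[:,:,::-1];cv2.imwrite('pics/w19.png',im)
E
```

```text
t 58.5 pos [0.6289 0.0188 0.1857] H [ 13.4756 -31.5197 185.7027] F [ 0.5 -0.5 -0.7] open 0.373
lean 0.5515498182153741 leandir 117.97014011189093 zaxis H [-0.028 -1.    -0.007] q [-0.1341  0.2423  1.7429  0.0085  1.162   0.2147]
shift [-4.5744 -1.7437 -1.2452]
```

View pics/w19.png

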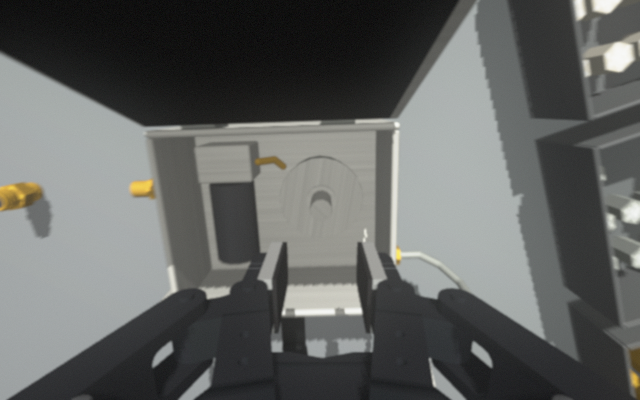

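Emit:
{"api": "move_arm", "payload": {
  "commands": [-1, 0, 0, 0, -1, 0, 0, 0, -1, -0.5, 0, 0, -1, -0.6, 0, 0, -0.6, -0.6, 0, 0, 0, 0, 0, 0]
}}

```text
time: 59.3
eef_pos: [0.6148, -0.023, 0.2994]
tcp_rot: [0.127, 0.698, -0.122, 0.694]
contact_force: [0.4, 0.1, -0.0]
opening: 0.376
```

```bash
python3 - <<'E'
from h import *
need3(H(-.03,0,.30))
W=cam('wrist')
im=ctrl.read_camera('wrist')[:,:,::-1]
b=inH([.6272,.0195,0])
for n,r,z in (('rimouter',31,53),('disc seated',33,57),('disc high',33,62),('knobtop seated',0,87),('knobtop high',0,92)):
    print(n,[np.round(proj(W,H(b[0]+r/1e3*np.cos(a),b[1]+r/1e3*np.sin(a),z/1e3)),1).tolist() for a in np.arange(4)*np.pi/2])
cv2.imwrite('pics/w20.png',im);cv2.imwrite('pics/w20c.png',cv2.resize(im[60:250,230:420],None,fx=3.1,fy=3.1,interpolation=cv2.INTER_CUBIC))
im=ctrl.read_camera('scene')[:,:,::-1];cv2.imwrite('pics/s20.png',cv2.resize(im[100:270,200:400],None,fx=3.5,fy=3.5,interpolation=cv2.INTER_CUBIC))
E
```

```text
t 59.3 pos [ 0.6148 -0.023   0.2994] H [-30.6508 -31.5752 299.4386] F [ 0.4  0.1 -0. ] open 0.376
lean 0.5138487378657587 leandir 114.22037648362844 zaxis H [-0.029 -1.    -0.006] q [-0.205   0.1217  1.6696  0.0074  1.3556  0.1472]
shift [-0.0146 -0.0107 -1.2633]
rimouter [[319.3, 101.9], [292.1, 132.0], [321.0, 159.3], [348.4, 130.4]]
disc seated [[319.2, 99.8], [289.9, 132.3], [321.1, 161.6], [350.5, 130.6]]
disc high [[319.2, 99.7], [289.4, 132.7], [321.0, 162.3], [350.9, 130.9]]
knobtop seated [[319.9, 133.4], [319.9, 133.4], [319.9, 133.4], [319.9, 133.4]]
knobtop high [[319.8, 133.8], [319.8, 133.8], [319.8, 133.8], [319.8, 133.8]]
```

View pics/w20c.png

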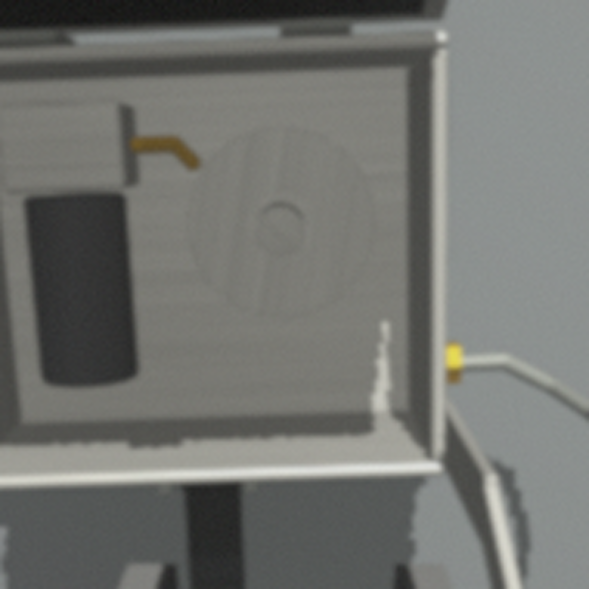

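View pics/s20.png

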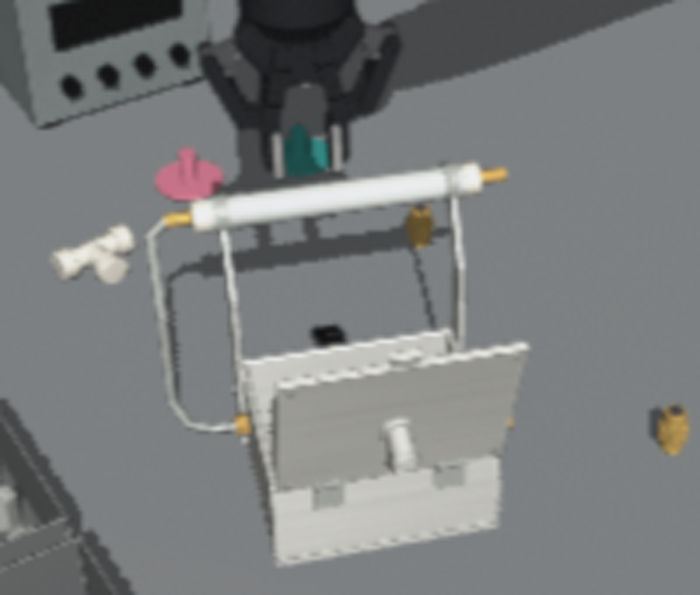

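```bash
python3 - <<'E'
from h import *
S=cam('scene')
for nm,px in (('left',(200+277/3.5,100+385/3.5)),('right',(200+526/3.5,100+347/3.5))):
    o,d=ray(S,px); oh=inH(o);dh=inH(o+d)-oh
    ts=np.linspace(.5,2,4000);P=oh+ts[:,None]*dh
    e=np.hypot(P[:,0]-.076,P[:,2]-.09)-.150
    for i in np.where(e[1:]*e[:-1]<0)[0]: print(nm,P[i]*1e3,'angle',np.arctan2(P[i,2]-.09,.076-P[i,0]))
E
```

```text
left [128.6312 -81.3756 230.4853] angle 1.9292501907058168
left [-69.5392 -55.466   54.4691] angle -0.2394489782051803
right [129.1557  82.3797 230.3828] angle 1.9327615709383048
right [-69.3239 149.118   53.9505] angle -0.24315502215356855
```

```bash
python3 - <<'E'
from plant import ctrl
print(ctrl.sign_off(), ctrl.get_state()['time'])
E
```

```text
the job is handed in; nothing more can be done
the job is handed in; nothing more can be done
```

The job is handed in at about 59.4 s: latch down, lid leaned fully back, and the silver cover seated on the bowl. sign_off gave no verdict.

- **Latch:** The moves could not tilt the tool directly. I leaned it 34° by pushing the arm past its outer reach and straightened it again at the inner reach. With the lean I pinched the tab and swung the latch down. The grip path gave about 1.5 rad, and the pictures show the latch down and about level.
- **Lid:** I lifted it by the knob, but the knob slipped out of the jaws at roughly 50°. I finished from inside with shut fingers. The scene picture puts the lid at about 1.93 rad, at its stop.
- **Cover:** I set it down gently.
  - **Height:** It first touched with the tool at 79.0 mm (78.7 expected when seated; resting high would have been about 84), and I pressed it to 13 N.
  - **Picture:** The last wrist view shows the disc centred to about 1 mm, its size fitting the seated height, and the knob upright.
- **Left alone:** I did not touch the pink and turquoise look-alikes or any fitting, and the robot was clear of everything at hand-in.

**Checks that disagreed or came close to a limit:**
- The top camera placed the cover about 5 mm from the wrist camera's position; I used the wrist camera.
- A bowl measurement at close range differed by 2 mm or more from the earlier views; I allowed for part of that, and the cover dropped in.
- Force peaked at 34 N while pushing the lid (40 N is the limit if the gripper's body was pressing, which I could not tell) and at 68 N in free air when the arm reached its outer limit.
- Joint 3 read 0.2097 rad and 2.484 rad against its 0.21–2.48 range, just outside at both ends.

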